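# Laying up the two-tier breakfast stand

### The arm

A 6-joint arm with a two-finger parallel gripper is mounted at the origin on the work surface. World frame = base frame: x ahead of the robot, y to its left, z up, the work surface at z = 0. Lengths are in m, angles in rad, forces in N, time in s.
With the tool pointing down it reaches from about 0.35 to 0.775 m from the base axis. Payload 5.5 kg.
Tool frame: the origin (TCP) lies midway between the tips of the shut fingers; the grasp point (between the pads) lies 19 mm behind it; z points along the fingers, y is the line along which they close (so a half turn about z gives the same grasp; the last joint's range is limited). The gripper opens to 85 mm and grips with 20 to 120 N. Pads are 22 mm wide; open, the fingers measure 114 mm over their backs; the gripper's body (76 mm by 85 mm) begins 54 mm behind the grasp point. The pads swing forward as they close: fully open they stand 13 mm farther back than shut.
Start: joints at [1.091, 0.313, 0.046, 1.304, 0, 1.431], TCP at [0.192, 0.542, 0.231] pointing down, gripper open.
Joint ranges: [-2.76, 2.76], [-0.86, 1.69], [-1.03, 1.26], [-2.2, 2.34], [-1.47, 1.5], [-3.14, 3.14]. Speed limits (rad/s): [2.57, 2.57, 3.14, 3.14, 3.14, 3.14].

### API

Orientations are given as a unit quaternion [w, x, y, z].
In Python, from workcell import env gives the robot as it stands. The module is installed in compiled form; this text tells all that it offers.
- The arm moves only by the tool carry_out, never from a script. Its argument "series" is a list of rows, each an object with "delta_rot": the turn, a rotation vector about the world's x, y, z normalised to -1 to 1, where 1 is 0.1 rad, a list of three; "travel": the shift along the world's x, y, z normalised to -1 to 1, where 1 is 0.025 m, a list of three; "fingers": the closure, from -1 (fully open) to 1 (shut). In form: [{"delta_rot": [ax, ay, az], "travel": [tx, ty, tz], "fingers": fingers}, ...]. A call has 1 to 5 rows; each row shifts and turns the commanded pose from where the row before left it; what a row does not reach is not made up. A row lasts 1/8 s, in which the tool goes at most 62.5 mm and 10.7 degrees, less where a joint would pass 70% of its speed; a pose out of reach is approached as far as the arm can. A call with a number of a shift or a turn outside -1 to 1 is refused whole. A call with a gripper value outside its range is refused whole. The fingers move at their own pace and stop on an object; "squeeze" is the grip in N (left out, the last holds). Time passes only in rows, so rows that do not move let the fingers close. It gives the time, the measured TCP pose, the force, the opening and the grip force at its end, in the units of the state.
- env.get_state(): the state, without advancing time (a new reading comes with each control period).
- env.read_camera(name): name is "scene" or "top"; returns a dict with "color" (480x640x3 uint8, red, green, blue), "fx", "fy", "cx", "cy" (pixels), "world_from_camera" (4x4, takes a point from camera to world coordinates). Camera axes: x right, y up, looking along -z (the intrinsics and any distortion apply to the point x, -y, -z); pixel columns grow to the right and rows downward; lengths in m; the calibration is good to about 2 mm. A picture is of the moment at which its call begins. There is no depth.
- env.hand_in(): hands the job in; it is judged then, once.
The state is a dict: "clock": time; "joint_pos": joint angles; "qvel": joint speeds; "tau": joint torques, N m; "tcp_pos": TCP position; "orientation": TCP orientation; "wrist_force": force on the tool from outside, world axes, zero at the start; "ft_torque": the same for the moment, N m; "finger_gap": finger opening in m; "grip_force": force on a finger pad.
Only numpy, scipy, OpenCV 4.12 (cv2) and the standard library are available. Lean on these libraries where they do the work, as an engineer would, in place of code of your own. Each camera call takes 0.05 s, during which the arm holds its last target. There are 200 camera calls.

### The job

Lay up the two-tier breakfast stand: first put the two jam jars in the two round wells of the lower tier (one in each), then lower the loose upper tray over the jars so that all four corner holes drop over the posts and it sits fully home on their shoulders, and only then put the two egg cups upright in the two wells of the upper tray (one in each). Set everything down gently, letting nothing drop, and leave the salt shaker standing where it is.

Things in the scene. Friction and masses are not known exactly. Their poses are not given: they have to be found in the camera images.
- jar_1: Breakfast jam jar, one of two alike: squat upright cylinder of amber glass with a narrow paper band and a steel lid, 44 mm across and straight-sided, 48 mm tall, about 90 g. Origin: centre of its underside, z up; a good grip is 30 mm up. Belongs on the lower tier.
- jar_2: Breakfast jam jar, one of two alike: squat upright cylinder of amber glass with a narrow paper band and a steel lid, 44 mm across and straight-sided, 48 mm tall, about 90 g. Origin: centre of its underside, z up; a good grip is 30 mm up. Belongs on the lower tier.
- egg_cup_1: Egg cup, one of two alike: white china, foot 42 mm across, thin stem, open hollow bowl on top; 64 mm tall, the bowl 47 mm across and straight-sided from 36 mm up to the rim. About 80 g. Origin: centre of the underside of the foot, z up; a good grip is 48 mm up. Belongs on the upper tray.
- egg_cup_2: Egg cup, one of two alike: white china, foot 42 mm across, thin stem, open hollow bowl on top; 64 mm tall, the bowl 47 mm across and straight-sided from 36 mm up to the rim. About 80 g. Origin: centre of the underside of the foot, z up; a good grip is 48 mm up. Belongs on the upper tray.
- tray: Loose upper tray: dark wood board 220 (x) by 150 (y) by 12 mm, 0.4 kg, flat on the table. Origin: underside centre, z up. Holes of 14 mm at x +-95, y +-60. Round cork-floored wells 64 mm wide, floor at z 8 mm, at x +-55, y 0. Half turn: same.
- tray_handle (a point): Grip point in the middle of the tray's pale wooden handle, above the tray's centre, 45 mm over its underside: a level bar along the tray's y, 14 mm thick (x), 76 mm long (y), 16 mm high, on two 10 mm pillars at y +-30. Pinch it across its thickness; the tray hangs in balance. Axes as the tray's.
- stand: Fixed lower tier: dark wood board 220 (x) by 150 (y) by 16 mm. Origin: underside centre, z up. Round cork-floored wells 64 mm wide, floor at z 12 mm, at x +-55, y 0. Steel posts at x +-95, y +-60: 20 mm thick up to a shoulder at z 78, then a 10 mm pin, tapered from z 94 to its top at 104. Home, the tray's underside lies on the shoulders, its x along this x, either way.
- salt_shaker: Bystander, to be left alone: small glass salt shaker with a steel top among the jars and cups, 34 mm across at the foot, 26 mm above, 50 mm tall. Origin: centre of its underside.
There are look-alikes about, which are no part of the job. What is shaped like the egg_cup_2 but yellow is not meant.

How it is judged:
On the way, in this order (a step that is already met when the one before it is completed fails the run):
1. both jam jars stand in the wells of the lower tier ((x of jar_1 in the frame of stand between 0.042 and 0.068 m or x of jar_1 in the frame of stand between -0.068 and -0.042 m) and y of jar_1 in the frame of stand between -0.013 and 0.013 m and z of jar_1 in the frame of stand between 0.009 and 0.015 m and angle between each of jar_1, jar_2's own z axis and vertical below 0.1 rad and (x of jar_2 in the frame of stand between 0.042 and 0.068 m or x of jar_2 in the frame of stand between -0.068 and -0.042 m) and y of jar_2 in the frame of stand between -0.013 and 0.013 m and z of jar_2 in the frame of stand between 0.009 and 0.015 m), for 0.2 s.
2. the upper tray is home on all four posts, over the jars (all of step 1 and z of tray in the frame of stand between 0.075 and 0.081 m and horizontal distance between tray and stand below 0.006 m and angle between the x axis of tray and the x axis of stand, either way round below 0.06 rad and angle between tray's own z axis and vertical below 0.04 rad), for 0.2 s.
3. both egg cups stand in the wells of the upper tray (z of tray in the frame of stand between 0.075 and 0.081 m and horizontal distance between tray and stand below 0.006 m and angle between the x axis of tray and the x axis of stand, either way round below 0.06 rad and angle between tray's own z axis and vertical below 0.04 rad and (x of egg_cup_1 in the frame of tray between 0.042 and 0.068 m or x of egg_cup_1 in the frame of tray between -0.068 and -0.042 m) and y of egg_cup_1 in the frame of tray between -0.013 and 0.013 m and z of egg_cup_1 in the frame of tray between 0.005 and 0.011 m and angle between each of egg_cup_1, egg_cup_2's own z axis and vertical below 0.1 rad and (x of egg_cup_2 in the frame of tray between 0.042 and 0.068 m or x of egg_cup_2 in the frame of tray between -0.068 and -0.042 m) and y of egg_cup_2 in the frame of tray between -0.013 and 0.013 m and z of egg_cup_2 in the frame of tray between 0.005 and 0.011 m), for 0.2 s.
At the end, for the whole second after the job is handed in: Each jar in a well of the lower tier and each egg cup in a well of the upper tray: upright (0.1 rad), on the floor (3 mm), within 13 mm of the centre along each axis. Tray on the shoulders (3 mm), centred within 6 mm, aligned within 0.06 rad. All released and at rest (all of step 1 and all of step 3 and linear speed of each of jar_1, jar_2, egg_cup_1, egg_cup_2, tray below 0.02 m/s); the robot touches nothing.
It fails at once if the salt shaker is moved more than 25 mm or tipped over (distance of salt_shaker from where it was at the start of the episode above 0.025 m or angle between salt_shaker's own z axis and vertical above 0.5 rad).
It fails at once if a jar, egg cup or the tray is dropped (moves faster than 0.6 m/s out of the gripper's hold) ((linear speed of jar_1 above 0.6 m/s and contact force between the fingers and jar_1 below 0.05 N) or (linear speed of jar_2 above 0.6 m/s and contact force between the fingers and jar_2 below 0.05 N) or (linear speed of egg_cup_1 above 0.6 m/s and contact force between the fingers and egg_cup_1 below 0.05 N) or (linear speed of egg_cup_2 above 0.6 m/s and contact force between the fingers and egg_cup_2 below 0.05 N) or (linear speed of tray above 0.6 m/s and contact force between the fingers and tray below 0.05 N)).
It also fails if it takes over 141 s, if anything falls off the work surface, if the arm or the gripper's body presses on something with over 40 N, if the wrist force passes 120 N, or if a joint passes its speed limit or range.

## Working session

There is one attempt and no reset: what is moved stays moved. The work goes in short steps, Python scripts to look and compute and a tool call to move; the robot and the scene stay as the last step left them, time stands still between calls to the robot, and variables do not carry over. Pictures are saved under pics/ and viewed, at most 14 in all, crops included, and the job is handed in when it is done.

Besides the shell and the picture viewer there is one more tool, called after ">>>" as name(argument=value, ...), one argument or row to a line, values as JSON. carry_out: Moves the arm, as the interface text tells. Its arguments: {"type":"object","properties":{"series":{"type":"array","items":{"type":"object","properties":{"delta_rot":{"type":"array","items":{"type":"number"}},"travel":{"type":"array","items":{"type":"number"}},"fingers":{"type":"number"}}}},"squeeze":{"type":"number"}},"required":["series"]}

```bash
mkdir -p pics; cat > h.py <<'E'
from workcell import env
import numpy as np, cv2
def snap(cam,f,crop=None,s=1):
    d=env.read_camera(cam); im=cv2.cvtColor(d["color"],cv2.COLOR_RGB2BGR)
    cv2.imwrite("pics/full_"+f,im)
    if crop: x0,y0,x1,y1=crop; im=cv2.resize(im[y0:y1,x0:x1],None,fx=s,fy=s,interpolation=cv2.INTER_CUBIC)
    cv2.imwrite("pics/"+f,im); return d
def p2w(d,u,v,z):
    T=np.array(d["world_from_camera"]); r=T[:3,:3]@np.array([(u-d["cx"])/d["fx"],-(v-d["cy"])/d["fy"],-1])
    o=T[:3,3]; return o+r*(z-o[2])/r[2]
def w2p(d,p):
    T=np.array(d["world_from_camera"]); c=T[:3,:3].T@(np.array(p)-T[:3,3])
    return np.array([d["cx"]+d["fx"]*c[0]/-c[2], d["cy"]-d["fy"]*c[1]/-c[2]])
E
python3 - <<'E'
from h import *
for c in("top","scene"):
    d=snap(c,c+"0.png"); print({k:v for k,v in d.items() if k!="color"})
print(env.get_state())
E
```

```text
{'fx': 465.294103108167, 'fy': 465.294103108167, 'cx': 325.27121578004824, 'cy': 247.3264164757437, 'world_from_camera': array([[ 0.06377756,  0.9725175 , -0.22392441,  0.39976734],
       [-0.99795024,  0.06333478, -0.00916669, -0.00866659],
       [ 0.00526744,  0.22405005,  0.97456341,  0.78585482],
       [ 0.        ,  0.        ,  0.        ,  1.        ]])}
{'fx': 553.595169799, 'fy': 553.595169799, 'cx': 316.74500183306526, 'cy': 236.1383744522016, 'world_from_camera': array([[-0.19710868, -0.82040409,  0.53673578,  1.0252937 ],
       [ 0.98031813, -0.15870241,  0.11743042,  0.09715148],
       [-0.01115914,  0.54931837,  0.83553863,  0.76398268],
       [ 0.        ,  0.        ,  0.        ,  1.        ]])}
{'clock': 0.1, 'joint_pos': array([1.09141081e+00, 3.13944020e-01, 4.51029870e-02, 1.30361214e+00,
       1.90689953e-05, 1.43122047e+00]), 'qvel': array([ 5.32491508e-04, -1.30719566e-03,  2.51981702e-03, -8.90505855e-05,
       -1.89607445e-03, -1.11760322e-03]), 'tau': array([ 2.13553081e-03, -4.81726062e+01,  2.99245012e+01,  1.27118756e-02,
       -1.66647692e-04,  2.20287046e-05]), 'tcp_pos': array([0.19143075, 0.54171654, 0.23049165]), 'orientation': array([-2.61389305e-04,  1.69088502e-01,  9.85600524e-01, -7.86162067e-04]), 'wrist_force': array([-1.0279568 ,  0.15055018,  0.14804131]), 'ft_torque': array([-0.04254987,  0.03421133, -0.01372908]), 'grip_force': 0.0, 'finger_gap': 0.08582386740578972}
```

View pics/top0.png

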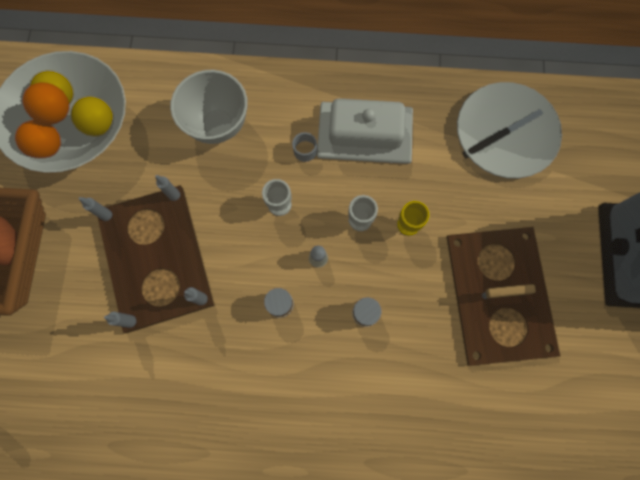

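View pics/scene0.png

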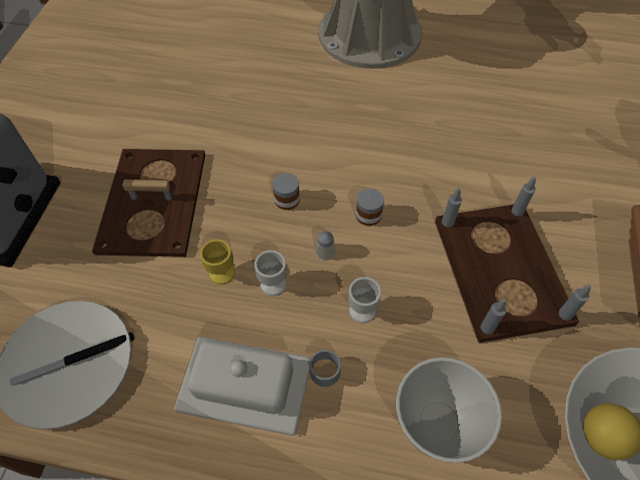

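The top view shows the jar lids at (278,302) and (367,311), white cups at (277,195) and (363,212), a yellow cup at (414,216), the shaker at (318,256), the stand around (155,257) and the tray around (503,296). The scene view agrees. Egg cup candidates are the three cups. The two white ones fit and the yellow one is the look-alike. The ring at (305,146) is no cup. I'll confirm this in enlarged crops.

```bash
python3 - <<'E'
import cv2
im=cv2.imread("pics/full_top0.png")
for n,(x0,y0,x1,y1) in dict(mid=(250,170,450,335),stand=(75,165,235,340)).items():
    s=4 if n=="mid" else 3.4
    cv2.imwrite(f"pics/c_{n}.png",cv2.convertScaleAbs(cv2.resize(im[y0:y1,x0:x1],None,fx=s if n=="mid" else 3.4,fy=s if n=="mid" else 3.4,interpolation=cv2.INTER_CUBIC)[:600],alpha=1.5))
cv2.imwrite("pics/c_tray.png",cv2.convertScaleAbs(cv2.resize(im[220:370,435:570],None,fx=4,fy=4,interpolation=cv2.INTER_CUBIC),alpha=1.5))
E
```

```text
(no output)
```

View pics/c_mid.png

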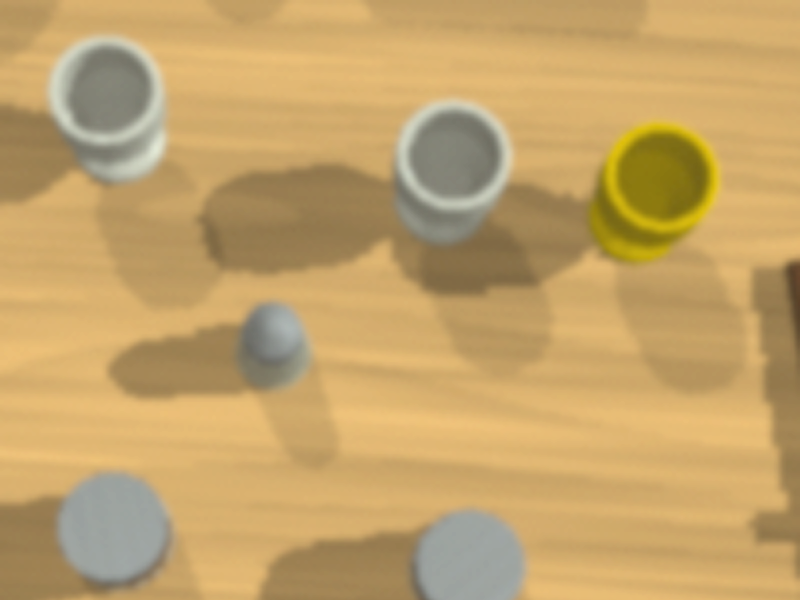

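View pics/c_stand.png

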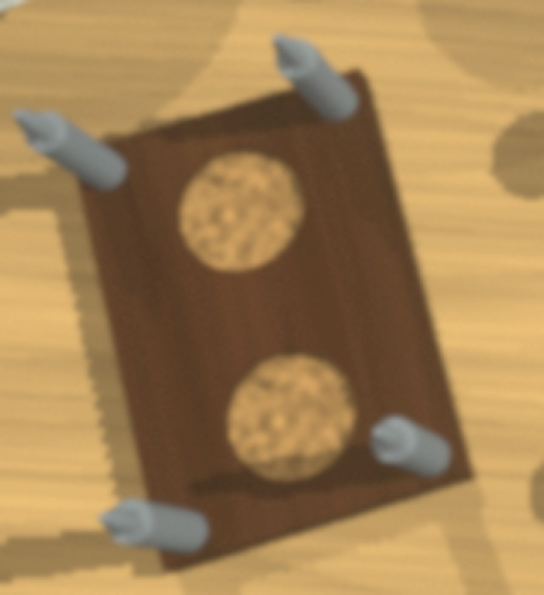

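View pics/c_tray.png

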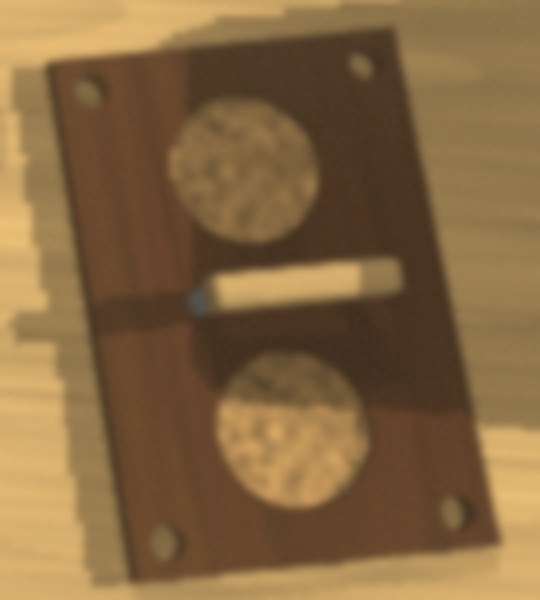

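The crops confirm the two white cups, with rims at (276.8,192.8) and (363.5,208.8). The yellow one at (414,214) is excluded. The lids, stand wells, pin tips, tray holes and tray corners are read off, so I'll fit the poses.

```bash
cat >> h.py <<'E'
def fit(model,meas):
    m=np.array(model)[:,:2];w=np.array(meas)[:,:2]; mc,wc=m.mean(0),w.mean(0)
    a=m-mc;b=w-wc; th=np.arctan2((a[:,0]*b[:,1]-a[:,1]*b[:,0]).sum(),(a*b).sum())
    R=np.array([[np.cos(th),-np.sin(th)],[np.sin(th),np.cos(th)]]); t=wc-R@mc
    return t,th,(w-(m@R.T+t))*1000
E
python3 - <<'E'
from h import *
np.set_printoptions(precision=4,suppress=True)
d=env.read_camera("top")
for n,u,v,z in [("jarL",278.5,302,.048),("jarR",367.5,311.5,.048),("cupL",276.8,192.8,.064),("cupR",363.5,208.8,.064),("yel",414.5,214,.064),("shaker_foot",318.8,260,.005)]: 
    print(n,p2w(d,u,v,z)[:2])
# image up = +x, image left=+y. stand: x axis: pick +x toward image up (well top)
W=lambda L,z:[p2w(d,u,v,z) for u,v in L]
sm=[(.095,.06),(.095,-.06),(-.095,-.06),(-.095,.06)]
tips=W([(79.7,198.8),(157.1,176.8),(186.2,294.4),(106.2,317.9)],.104)
print("stand tips",*fit(sm,tips))
wl=W([(145.9,227.4),(160.6,287.9)],.012)
print("wells",*fit([(.055,0),(-.055,0)],wl))
c=W([(180.9,185.6),(213.8,305.6),(123.5,332.6)],.016)
print("corners",*fit([(.11,-.075),(-.11,-.075),(-.11,.075)],c))
th=W([(457.5,243),(525.25,236.5),(548.75,348),(476.5,355.75)],.012)
print("tray holes",*fit(sm,th))
print("wells",*fit([(.055,0),(-.055,0)],W([(496,262.5),(508.25,327.5)],.008)))
print("corners",*fit([(.11,.075),(.11,-.075),(-.11,-.075),(-.11,.075)],W([(447.5,236),(534,227.5),(559.5,355.5),(468.3,365)],.012)))
print("handle R end",p2w(d,535.7,289,.053)[:2])
# scene views
s=env.read_camera("scene")
for n,u,v,z in [("jarR",286,182,.048),("jarL",369.5,199,.048),("cupR",270,266,.064),("cupL",364.5,292,.064)]: print("scene",n,p2w(s,u,v,z)[:2])
print("scene stand",*fit(sm,[p2w(s,*q,.104) for q in[(585,287),(503,300),(457,190),(533,179)]]))
E
cat > crop.py <<'E'
E
python3 - <<'E'
import cv2
im=cv2.imread("pics/full_scene0.png")
a=cv2.resize(im[160:345,420:590],None,fx=3.2,fy=3.2,interpolation=cv2.INTER_CUBIC)
b=cv2.resize(im[140:265,80:220],None,fx=3.2,fy=3.2,interpolation=cv2.INTER_CUBIC)
import numpy as np
o=np.zeros((600,800,3),np.uint8); 
a=a[:, :]; o[:592,:544]=a; 
c=cv2.resize(im[140:265,100:180],(256,400),interpolation=cv2.INTER_CUBIC); o[:400,544:800]=c
cv2.imwrite("pics/c_sc.png",cv2.convertScaleAbs(o,alpha=1.4))
E
```

```text
jarL [0.4758 0.0665]
jarR [ 0.4699 -0.0748]
cupL [0.6518 0.083 ]
cupR [ 0.6337 -0.0597]
yel [ 0.6303 -0.1426]
shaker_foot [0.5563 0.0083]
stand tips [0.5409 0.2874] 0.3709626678070973 [[ 0.5929  1.2862]
 [ 0.5696 -0.0878]
 [-1.6321 -0.2187]
 [ 0.4696 -0.9798]]
wells [0.5415 0.2886] 0.37381386403842765 [[-0.0543 -0.0213]
 [ 0.0543  0.0213]]
corners [0.5419 0.2866] 0.3729510098493515 [[-0.895   0.6431]
 [-0.4001 -1.0565]
 [ 1.2951  0.4134]]
tray holes [ 0.5164 -0.3009] 0.16692573142637263 [[-0.2013 -0.9663]
 [-1.0309  0.9197]
 [ 0.5738  0.2809]
 [ 0.6584 -0.2342]]
wells [ 0.5167 -0.3028] 0.16651069405434546 [[ 0.0108  0.0018]
 [-0.0108 -0.0018]]
corners [ 0.5169 -0.3014] 0.1603032570560898 [[-2.3543  0.0753]
 [-1.3704 -1.1147]
 [ 2.1123  0.491 ]
 [ 1.6123  0.5484]]
handle R end [ 0.5221 -0.3394]
scene jarR [ 0.4699 -0.0746]
scene jarL [0.4787 0.0661]
scene cupR [ 0.6399 -0.0581]
scene cupL [0.6557 0.0839]
scene stand [0.5458 0.2852] 0.36957889377289926 [[ 0.2946 -2.7579]
 [-2.4823  2.2626]
 [ 0.9577  0.2334]
 [ 1.2301  0.2618]]
```

View pics/c_sc.png

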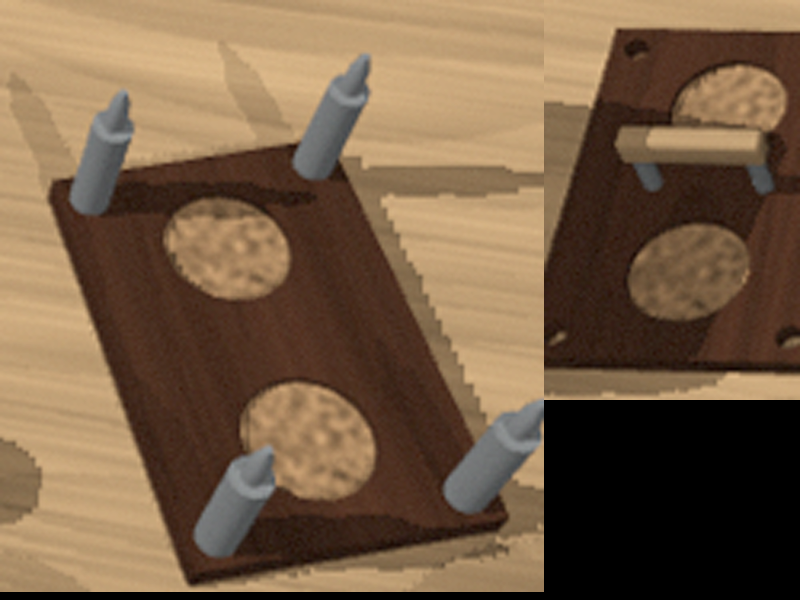

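The crop shows the stand with all four posts, and the tips agree with the top view to about 3 mm. Stand is at about (0.541,0.288), yaw 0.372. Tray is at (0.5165,-0.302), yaw 0.166. Next I go to above the left jar, turning to the stand's yaw.

>>> carry_out(
  series=[
    {"delta_rot": [0, 0, -0.43], "travel": [0.571, -0.95, 0], "fingers": -1},
    {"delta_rot": [0, 0, -0.43], "travel": [0.571, -0.95, 0], "fingers": -1},
    {"delta_rot": [0, 0, -0.43], "travel": [0.571, -0.95, 0], "fingers": -1},
    {"delta_rot": [0, 0, -0.43], "travel": [0.571, -0.95, 0], "fingers": -1},
    {"delta_rot": [0, 0, -0.43], "travel": [0.571, -0.95, 0], "fingers": -1},
  ],
  squeeze=30,
)

```text
clock: 0.82
tcp_pos: [0.2633, 0.4225, 0.2312]
orientation: [-0.0, 0.274, 0.962, -0.0]
wrist_force: [-0.3, 0.0, 1.3]
finger_gap: 0.0856
grip_force: 0.0
```

>>> carry_out(
  series=[
    {"delta_rot": [0, 0, -0.43], "travel": [0.571, -0.95, 0], "fingers": -1},
    {"delta_rot": [0, 0, -0.43], "travel": [0.571, -0.95, 0], "fingers": -1},
    {"delta_rot": [0, 0, -0.43], "travel": [0.571, -0.95, 0], "fingers": -1},
    {"delta_rot": [0, 0, -0.43], "travel": [0.571, -0.95, 0], "fingers": -1},
    {"delta_rot": [0, 0, -0.43], "travel": [0.571, -0.95, 0], "fingers": -1},
  ],
)

```text
clock: 1.45
tcp_pos: [0.3347, 0.3038, 0.2312]
orientation: [-0.0, 0.376, 0.927, -0.0]
wrist_force: [0.3, -0.3, 1.2]
finger_gap: 0.0853
grip_force: 0.0
```

>>> carry_out(
  series=[
    {"delta_rot": [0, 0, -0.43], "travel": [0.571, -0.95, -0.5], "fingers": -1},
    {"delta_rot": [0, 0, -0.43], "travel": [0.571, -0.95, -0.5], "fingers": -1},
    {"delta_rot": [0, 0, -0.43], "travel": [0.571, -0.95, -0.5], "fingers": -1},
    {"delta_rot": [0, 0, -0.43], "travel": [0.571, -0.95, -0.5], "fingers": -1},
    {"delta_rot": [0, 0, -0.43], "travel": [0.571, -0.95, -0.5], "fingers": -1},
  ],
)

```text
clock: 2.08
tcp_pos: [0.4061, 0.185, 0.1684]
orientation: [0.0, 0.473, 0.881, 0.0]
wrist_force: [-0.2, -0.8, 0.3]
finger_gap: 0.0857
grip_force: 0.0
```

>>> carry_out(
  series=[
    {"delta_rot": [0, 0, -0.43], "travel": [0.571, -0.95, -0.5], "fingers": -1},
    {"delta_rot": [0, 0, -0.43], "travel": [0.571, -0.95, -0.5], "fingers": -1},
    {"delta_rot": [0, 0, -0.43], "travel": [0.571, -0.95, -0.5], "fingers": -1},
    {"delta_rot": [0, 0, -0.43], "travel": [0.571, -0.95, -0.5], "fingers": -1},
    {"delta_rot": [0, 0, -0.43], "travel": [0.571, -0.95, -0.5], "fingers": -1},
  ],
)

```text
clock: 2.7
tcp_pos: [0.4775, 0.0663, 0.1058]
orientation: [-0.0, 0.565, 0.825, 0.0]
wrist_force: [0.4, -0.1, -0.3]
finger_gap: 0.0858
grip_force: 0.0
```

>>> carry_out(
  series=[
    {"delta_rot": [0, 0, 0], "travel": [0, 0, -0.77], "fingers": -1},
    {"delta_rot": [0, 0, 0], "travel": [0, 0, -0.77], "fingers": -1},
    {"delta_rot": [0, 0, 0], "travel": [0, 0, -0.77], "fingers": -1},
    {"delta_rot": [0, 0, 0], "travel": [0, 0, -0.77], "fingers": -1},
    {"delta_rot": [0, 0, 0], "travel": [0, 0, -0.75], "fingers": -1},
  ],
)

```text
clock: 3.32
tcp_pos: [0.4771, 0.0671, 0.0099]
orientation: [-0.0, 0.565, 0.825, -0.0]
wrist_force: [0.8, -0.1, 0.3]
finger_gap: 0.0858
grip_force: 0.0
```

>>> carry_out(
  series=[
    {"delta_rot": [0, 0, 0], "travel": [0, 0, 0], "fingers": 0.1},
    {"delta_rot": [0, 0, 0], "travel": [0, 0, 0], "fingers": 0.4},
    {"delta_rot": [0, 0, 0], "travel": [0, 0, 0], "fingers": 1},
    {"delta_rot": [0, 0, 0], "travel": [0, 0, 0], "fingers": 1},
    {"delta_rot": [0, 0, 0], "travel": [0, 0, 0], "fingers": 1},
  ],
)

```text
clock: 3.95
tcp_pos: [0.478, 0.0672, 0.0115]
orientation: [0.001, 0.565, 0.825, 0.001]
wrist_force: [-0.6, 0.2, 6.6]
finger_gap: 0.0431
grip_force: 31.1
```

>>> carry_out(
  series=[
    {"delta_rot": [0, 0, 0], "travel": [0, 0, 0], "fingers": 1},
    {"delta_rot": [0, 0, 0], "travel": [0, 0, 0], "fingers": 1},
    {"delta_rot": [0, 0, 0], "travel": [0, 0, 0.2], "fingers": 1},
  ],
)

```text
clock: 4.32
tcp_pos: [0.4769, 0.0672, 0.0156]
orientation: [-0.0, 0.565, 0.825, -0.0]
wrist_force: [-1.3, 0.3, -0.0]
finger_gap: 0.0431
grip_force: 30.6
```

>>> carry_out(
  series=[
    {"delta_rot": [0, 0, 0], "travel": [0, 0, 1], "fingers": 1},
    {"delta_rot": [0, 0, 0], "travel": [0, 0, 1], "fingers": 1},
    {"delta_rot": [0, 0, 0], "travel": [0, 0, 1], "fingers": 1},
    {"delta_rot": [0, 0, 0], "travel": [0, 0, 1], "fingers": 1},
    {"delta_rot": [0, 0, 0], "travel": [0, 0, 1], "fingers": 1},
  ],
)

```text
clock: 4.95
tcp_pos: [0.4768, 0.0672, 0.1414]
orientation: [-0.0, 0.565, 0.825, -0.0]
wrist_force: [0.7, 0.1, -0.6]
finger_gap: 0.0432
grip_force: 30.7
```

>>> carry_out(
  series=[
    {"delta_rot": [0, 0, 0], "travel": [0.46, 0.963, 0], "fingers": 1},
    {"delta_rot": [0, 0, 0], "travel": [0.46, 0.963, 0], "fingers": 1},
    {"delta_rot": [0, 0, 0], "travel": [0.46, 0.963, 0], "fingers": 1},
    {"delta_rot": [0, 0, 0], "travel": [0.46, 0.963, 0], "fingers": 1},
    {"delta_rot": [0, 0, 0], "travel": [0.46, 0.963, 0], "fingers": 1},
  ],
)

```text
clock: 5.58
tcp_pos: [0.5346, 0.1882, 0.1404]
orientation: [-0.0, 0.565, 0.825, -0.0]
wrist_force: [0.7, 0.2, -0.6]
finger_gap: 0.0432
grip_force: 30.8
```

>>> carry_out(
  series=[
    {"delta_rot": [0, 0, 0], "travel": [0.46, 0.963, 0], "fingers": 1},
    {"delta_rot": [0, 0, 0], "travel": [0.46, 0.963, 0], "fingers": 1},
    {"delta_rot": [0, 0, 0], "travel": [0.46, 0.963, 0], "fingers": 1},
    {"delta_rot": [0, 0, 0], "travel": [0.46, 0.963, 0], "fingers": 1},
    {"delta_rot": [0, 0, 0], "travel": [0.46, 0.963, 0], "fingers": 1},
  ],
)

```text
clock: 6.2
tcp_pos: [0.5921, 0.3086, 0.1402]
orientation: [-0.0, 0.565, 0.825, -0.0]
wrist_force: [0.8, -0.4, -0.5]
finger_gap: 0.043
grip_force: 30.8
```

>>> carry_out(
  series=[
    {"delta_rot": [0, 0, 0], "travel": [0, 0, -0.9], "fingers": 1},
    {"delta_rot": [0, 0, 0], "travel": [0, 0, -0.9], "fingers": 1},
    {"delta_rot": [0, 0, 0], "travel": [0, 0, -0.9], "fingers": 1},
    {"delta_rot": [0, 0, 0], "travel": [0, 0, 0], "fingers": 1},
  ],
)

```text
clock: 6.7
tcp_pos: [0.5901, 0.3072, 0.0706]
orientation: [-0.002, 0.565, 0.825, -0.002]
wrist_force: [-0.3, 0.1, -1.1]
finger_gap: 0.0433
grip_force: 30.8
```

```bash
python3 - <<'E'
from h import *
snap("top","pl1.png",(75,165,235,340),3.4)
E
```

```text
(no output)
```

View pics/pl1.png

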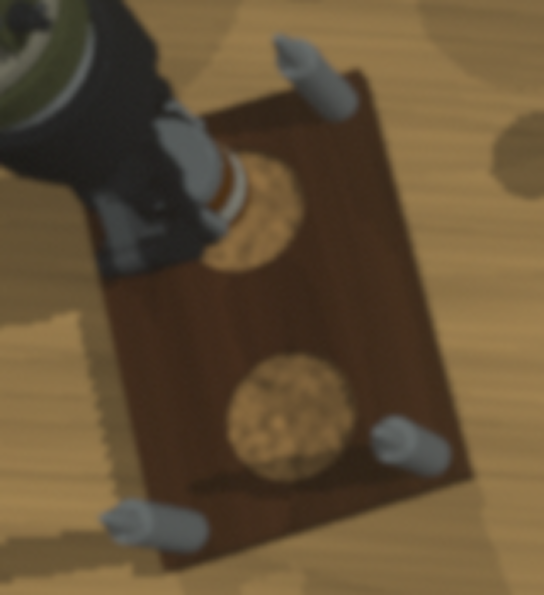

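The jar hangs over the upper well and its parallax is consistent with that, so I lower it.

>>> carry_out(
  series=[
    {"delta_rot": [0, 0, 0], "travel": [0.02, 0, -0.6], "fingers": 1},
    {"delta_rot": [0, 0, 0], "travel": [0.02, 0, -0.6], "fingers": 1},
    {"delta_rot": [0, 0, 0], "travel": [0, 0, -0.5], "fingers": 1},
    {"delta_rot": [0, 0, 0], "travel": [0, 0, 0], "fingers": 1},
    {"delta_rot": [0, 0, 0], "travel": [0, 0, 0], "fingers": 1},
  ],
)

```text
clock: 7.38
tcp_pos: [0.5933, 0.308, 0.0307]
orientation: [0.0, 0.565, 0.825, 0.0]
wrist_force: [0.7, 0.1, 0.2]
finger_gap: 0.0431
grip_force: 30.8
```

>>> carry_out(
  series=[
    {"delta_rot": [0, 0, 0], "travel": [0, 0, -0.12], "fingers": 1},
    {"delta_rot": [0, 0, 0], "travel": [0, 0, -0.1], "fingers": 1},
    {"delta_rot": [0, 0, 0], "travel": [0, 0, 0], "fingers": 1},
  ],
)

```text
clock: 7.75
tcp_pos: [0.593, 0.3078, 0.0249]
orientation: [-0.0, 0.565, 0.825, -0.0]
wrist_force: [-0.0, 0.2, -0.8]
finger_gap: 0.0431
grip_force: 30.8
```

>>> carry_out(
  series=[
    {"delta_rot": [0, 0, 0], "travel": [0, 0, -0.05], "fingers": 1},
    {"delta_rot": [0, 0, 0], "travel": [0, 0, 0], "fingers": 1},
  ],
)

```text
clock: 8.0
tcp_pos: [0.5931, 0.3079, 0.0238]
orientation: [0.0, 0.565, 0.825, -0.0]
wrist_force: [0.5, -0.8, 0.4]
finger_gap: 0.0431
grip_force: 30.8
```

>>> carry_out(
  series=[
    {"delta_rot": [0, 0, 0], "travel": [0, 0, -0.04], "fingers": 1},
    {"delta_rot": [0, 0, 0], "travel": [0, 0, 0], "fingers": 1},
  ],
)

```text
clock: 8.25
tcp_pos: [0.5932, 0.308, 0.0235]
orientation: [0.0, 0.565, 0.825, 0.0]
wrist_force: [-2.3, -0.8, 4.8]
finger_gap: 0.0434
grip_force: 31.2
```

>>> carry_out(
  series=[
    {"delta_rot": [0, 0, 0], "travel": [0, 0, 0], "fingers": -0.05},
    {"delta_rot": [0, 0, 0], "travel": [0, 0, 0], "fingers": -0.2},
    {"delta_rot": [0, 0, 0], "travel": [0, 0, 0], "fingers": -0.6},
    {"delta_rot": [0, 0, 0], "travel": [0, 0, 0], "fingers": -0.6},
    {"delta_rot": [0, 0, 0], "travel": [0, 0, 0.4], "fingers": -0.6},
  ],
)

```text
clock: 8.88
tcp_pos: [0.5924, 0.3076, 0.0322]
orientation: [-0.001, 0.565, 0.825, -0.001]
wrist_force: [-1.2, -0.7, 0.4]
finger_gap: 0.0682
grip_force: 0.0
```

>>> carry_out(
  series=[
    {"delta_rot": [0, 0, 0], "travel": [0, 0, 0.8], "fingers": -0.6},
    {"delta_rot": [0, 0, 0], "travel": [0, 0, 1], "fingers": -0.6},
    {"delta_rot": [0, 0, 0], "travel": [0, 0, 1], "fingers": -0.6},
    {"delta_rot": [0, 0, 0], "travel": [0, 0, 1], "fingers": -0.6},
    {"delta_rot": [0, 0, 0], "travel": [0, 0, 1], "fingers": -0.8},
  ],
)

```text
clock: 9.5
tcp_pos: [0.5933, 0.3079, 0.1545]
orientation: [0.0, 0.565, 0.825, 0.0]
wrist_force: [0.4, 0.1, -0.0]
finger_gap: 0.0772
grip_force: 0.0
```

>>> carry_out(
  series=[
    {"delta_rot": [0, 0, 0], "travel": [-0.307, -0.957, 0], "fingers": -1},
    {"delta_rot": [0, 0, 0], "travel": [-0.307, -0.957, 0], "fingers": -1},
    {"delta_rot": [0, 0, 0], "travel": [-0.307, -0.957, 0], "fingers": -1},
    {"delta_rot": [0, 0, 0], "travel": [-0.307, -0.957, 0], "fingers": -1},
    {"delta_rot": [0, 0, 0], "travel": [-0.307, -0.957, 0], "fingers": -1},
  ],
)

```text
clock: 10.12
tcp_pos: [0.5547, 0.1876, 0.1538]
orientation: [0.0, 0.565, 0.825, 0.0]
wrist_force: [-0.3, 0.1, -0.5]
finger_gap: 0.0855
grip_force: 0.0
```

>>> carry_out(
  series=[
    {"delta_rot": [0, 0, 0], "travel": [-0.307, -0.957, 0], "fingers": -1},
    {"delta_rot": [0, 0, 0], "travel": [-0.307, -0.957, 0], "fingers": -1},
    {"delta_rot": [0, 0, 0], "travel": [-0.307, -0.957, 0], "fingers": -1},
    {"delta_rot": [0, 0, 0], "travel": [-0.307, -0.957, 0], "fingers": -1},
    {"delta_rot": [0, 0, 0], "travel": [-0.307, -0.957, 0], "fingers": -1},
  ],
)

```text
clock: 10.75
tcp_pos: [0.5164, 0.0679, 0.1538]
orientation: [0.001, 0.565, 0.825, 0.0]
wrist_force: [-0.4, -0.3, -0.8]
finger_gap: 0.0853
grip_force: 0.0
```

>>> carry_out(
  series=[
    {"delta_rot": [0, 0, 0], "travel": [-0.307, -0.957, 0], "fingers": -1},
    {"delta_rot": [0, 0, 0], "travel": [-0.307, -0.957, 0], "fingers": -1},
    {"delta_rot": [0, 0, 0], "travel": [-0.307, -0.957, 0], "fingers": -1},
    {"delta_rot": [0, 0, 0], "travel": [-0.307, -0.957, -0.5], "fingers": -1},
    {"delta_rot": [0, 0, 0], "travel": [-0.307, -0.957, -0.5], "fingers": -1},
  ],
)

```text
clock: 11.38
tcp_pos: [0.4783, -0.0519, 0.1286]
orientation: [0.001, 0.565, 0.825, 0.0]
wrist_force: [-0.5, 0.4, -0.5]
finger_gap: 0.0853
grip_force: 0.0
```

```bash
python3 - <<'E'
from h import *
snap("top","pl2.png",(75,165,235,340),3.4)
print(env.get_state()["tcp_pos"])
E
```

```text
[ 0.47652211 -0.05368569  0.12688479]
```

View pics/pl2.png

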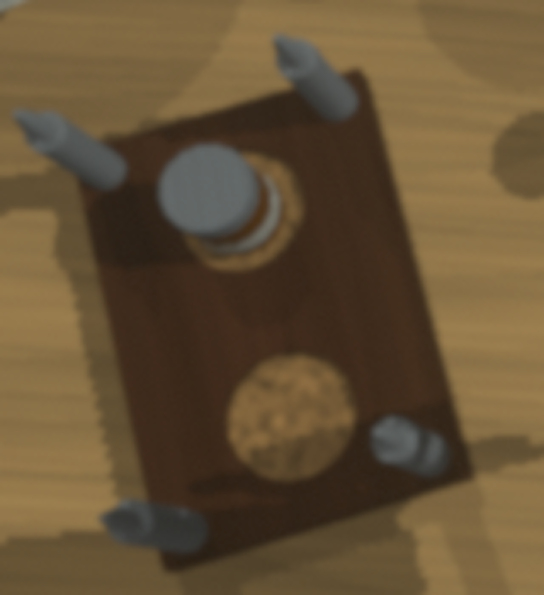

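The first jar stands in its well with its lid at about (136.5,221.2). Next is the second jar.

```bash
python3 - <<'E'
from h import *
d=env.read_camera("top"); print(p2w(d,136.5,221.2,.060))
E
```

```text
[0.58998453 0.30572674 0.06      ]
```

>>> carry_out(
  series=[
    {"delta_rot": [0, 0, 0], "travel": [-0.29, -0.87, -0.6], "fingers": -1},
    {"delta_rot": [0, 0, 0], "travel": [0, 0, -1], "fingers": -1},
    {"delta_rot": [0, 0, 0], "travel": [0, 0, -1], "fingers": -1},
    {"delta_rot": [0, 0, 0], "travel": [0, 0, -1], "fingers": -1},
    {"delta_rot": [0, 0, 0], "travel": [0, 0, -1], "fingers": -1},
  ],
)

```text
clock: 12.1
tcp_pos: [0.4719, -0.0723, 0.0131]
orientation: [0.001, 0.564, 0.826, 0.0]
wrist_force: [-0.1, -0.3, -0.2]
finger_gap: 0.0855
grip_force: 0.0
```

>>> carry_out(
  series=[
    {"delta_rot": [0, 0, 0], "travel": [0, 0, 0], "fingers": 0.1},
    {"delta_rot": [0, 0, 0], "travel": [0, 0, 0], "fingers": 0.4},
    {"delta_rot": [0, 0, 0], "travel": [0, 0, 0], "fingers": 1},
    {"delta_rot": [0, 0, 0], "travel": [0, 0, 0], "fingers": 1},
    {"delta_rot": [0, 0, 0], "travel": [0, 0, 0], "fingers": 1},
  ],
)

```text
clock: 12.72
tcp_pos: [0.4722, -0.0729, 0.0143]
orientation: [0.001, 0.564, 0.825, 0.001]
wrist_force: [-0.4, 1.3, 6.7]
finger_gap: 0.0434
grip_force: 31.1
```

>>> carry_out(
  series=[
    {"delta_rot": [0, 0, 0], "travel": [0, 0, 0], "fingers": 1},
    {"delta_rot": [0, 0, 0], "travel": [0, 0, 0], "fingers": 1},
    {"delta_rot": [0, 0, 0], "travel": [0, 0, 0.2], "fingers": 1},
    {"delta_rot": [0, 0, 0], "travel": [0, 0, 0], "fingers": 1},
  ],
)

```text
clock: 13.22
tcp_pos: [0.4711, -0.0729, 0.0184]
orientation: [0.0, 0.565, 0.825, 0.0]
wrist_force: [0.2, 0.1, -0.8]
finger_gap: 0.0431
grip_force: 30.7
```

>>> carry_out(
  series=[
    {"delta_rot": [0, 0, 0], "travel": [0, 0, 1], "fingers": 1},
    {"delta_rot": [0, 0, 0], "travel": [0, 0, 1], "fingers": 1},
    {"delta_rot": [0, 0, 0], "travel": [0, 0, 1], "fingers": 1},
    {"delta_rot": [0, 0, 0], "travel": [0, 0, 1], "fingers": 1},
    {"delta_rot": [0, 0, 0], "travel": [0.06, 0.977, 1], "fingers": 1},
  ],
)

```text
clock: 13.85
tcp_pos: [0.4723, -0.049, 0.1435]
orientation: [0.0, 0.566, 0.825, -0.0]
wrist_force: [-0.3, -0.4, -0.5]
finger_gap: 0.0431
grip_force: 30.8
```

>>> carry_out(
  series=[
    {"delta_rot": [0, 0, 0], "travel": [0.06, 0.977, 0], "fingers": 1},
    {"delta_rot": [0, 0, 0], "travel": [0.06, 0.977, 0], "fingers": 1},
    {"delta_rot": [0, 0, 0], "travel": [0.06, 0.977, 0], "fingers": 1},
    {"delta_rot": [0, 0, 0], "travel": [0.06, 0.977, 0], "fingers": 1},
    {"delta_rot": [0, 0, 0], "travel": [0.06, 0.977, 0], "fingers": 1},
  ],
)

```text
clock: 14.48
tcp_pos: [0.4795, 0.0746, 0.1427]
orientation: [-0.0, 0.565, 0.825, -0.0]
wrist_force: [0.3, -2.1, -1.3]
finger_gap: 0.0432
grip_force: 30.8
```

>>> carry_out(
  series=[
    {"delta_rot": [0, 0, 0], "travel": [0.06, 0.977, 0], "fingers": 1},
    {"delta_rot": [0, 0, 0], "travel": [0.06, 0.977, 0], "fingers": 1},
    {"delta_rot": [0, 0, 0], "travel": [0.06, 0.977, 0], "fingers": 1},
    {"delta_rot": [0, 0, 0], "travel": [0.06, 0.977, 0], "fingers": 1},
    {"delta_rot": [0, 0, 0], "travel": [0.06, 0.977, 0], "fingers": 1},
  ],
)

```text
clock: 15.1
tcp_pos: [0.487, 0.1967, 0.1426]
orientation: [-0.0, 0.565, 0.825, -0.0]
wrist_force: [0.1, -0.1, -1.0]
finger_gap: 0.0434
grip_force: 30.8
```

>>> carry_out(
  series=[
    {"delta_rot": [0, 0, 0], "travel": [0.06, 0.977, 0], "fingers": 1},
    {"delta_rot": [0, 0, 0], "travel": [0.06, 0.977, 0], "fingers": 1},
    {"delta_rot": [0, 0, 0], "travel": [0.06, 0.977, 0], "fingers": 1},
    {"delta_rot": [0, 0, 0], "travel": [0, 0, 0], "fingers": 1},
    {"delta_rot": [0, 0, 0], "travel": [0, 0, 0], "fingers": 1},
  ],
)

```text
clock: 15.72
tcp_pos: [0.4914, 0.2687, 0.1425]
orientation: [-0.0, 0.565, 0.825, -0.001]
wrist_force: [-0.1, -0.6, -2.0]
finger_gap: 0.043
grip_force: 30.8
```

>>> carry_out(
  series=[
    {"delta_rot": [0, 0, 0], "travel": [0, 0, -1], "fingers": 1},
    {"delta_rot": [0, 0, 0], "travel": [0, 0, -1], "fingers": 1},
    {"delta_rot": [0, 0, 0], "travel": [0, 0, -1], "fingers": 1},
    {"delta_rot": [0, 0, 0], "travel": [0, 0, -1], "fingers": 1},
    {"delta_rot": [0, 0, 0], "travel": [0, 0, -0.3], "fingers": 1},
  ],
)

```text
clock: 16.35
tcp_pos: [0.4905, 0.2678, 0.0338]
orientation: [-0.001, 0.565, 0.825, -0.001]
wrist_force: [-0.1, 0.1, -0.3]
finger_gap: 0.0431
grip_force: 30.8
```

>>> carry_out(
  series=[
    {"delta_rot": [0, 0, 0], "travel": [0, 0, -0.15], "fingers": 1},
    {"delta_rot": [0, 0, 0], "travel": [0, 0, -0.08], "fingers": 1},
    {"delta_rot": [0, 0, 0], "travel": [0, 0, 0], "fingers": 1},
  ],
)

```text
clock: 16.73
tcp_pos: [0.4924, 0.2694, 0.0303]
orientation: [0.0, 0.565, 0.825, 0.001]
wrist_force: [-0.2, 0.4, -0.7]
finger_gap: 0.0432
grip_force: 30.8
```

>>> carry_out(
  series=[
    {"delta_rot": [0, 0, 0], "travel": [0, 0, -0.04], "fingers": 1},
    {"delta_rot": [0, 0, 0], "travel": [0, 0, 0], "fingers": 1},
  ],
)

```text
clock: 16.98
tcp_pos: [0.4919, 0.2693, 0.0288]
orientation: [0.0, 0.565, 0.825, 0.0]
wrist_force: [0.1, 0.4, -1.4]
finger_gap: 0.0432
grip_force: 30.8
```

>>> carry_out(
  series=[
    {"delta_rot": [0, 0, 0], "travel": [0, 0, -0.06], "fingers": 1},
    {"delta_rot": [0, 0, 0], "travel": [0, 0, 0], "fingers": 1},
  ],
)

```text
clock: 17.23
tcp_pos: [0.4917, 0.2692, 0.027]
orientation: [-0.0, 0.565, 0.825, -0.0]
wrist_force: [0.0, -0.2, 0.1]
finger_gap: 0.0431
grip_force: 30.8
```

>>> carry_out(
  series=[
    {"delta_rot": [0, 0, 0], "travel": [0, 0, -0.04], "fingers": 1},
    {"delta_rot": [0, 0, 0], "travel": [0, 0, 0], "fingers": 1},
  ],
)

```text
clock: 17.48
tcp_pos: [0.4918, 0.2693, 0.0264]
orientation: [0.0, 0.565, 0.825, 0.0]
wrist_force: [-1.1, 0.9, 3.1]
finger_gap: 0.0431
grip_force: 31.1
```

>>> carry_out(
  series=[
    {"delta_rot": [0, 0, 0], "travel": [0, 0, -0.03], "fingers": 1},
    {"delta_rot": [0, 0, 0], "travel": [0, 0, 0], "fingers": 1},
  ],
)

```text
clock: 17.73
tcp_pos: [0.4918, 0.2693, 0.0264]
orientation: [0.0, 0.565, 0.825, 0.0]
wrist_force: [-3.0, -1.4, 8.9]
finger_gap: 0.0432
grip_force: 31.7
```

>>> carry_out(
  series=[
    {"delta_rot": [0, 0, 0], "travel": [0, 0, 0], "fingers": -0.05},
    {"delta_rot": [0, 0, 0], "travel": [0, 0, 0], "fingers": -0.2},
    {"delta_rot": [0, 0, 0], "travel": [0, 0, 0], "fingers": -0.6},
    {"delta_rot": [0, 0, 0], "travel": [0, 0, 0], "fingers": -0.6},
    {"delta_rot": [0, 0, 0], "travel": [0, 0, 0.4], "fingers": -0.6},
  ],
)

```text
clock: 18.35
tcp_pos: [0.491, 0.2689, 0.0348]
orientation: [-0.001, 0.565, 0.825, -0.001]
wrist_force: [0.6, 1.0, 0.3]
finger_gap: 0.0683
grip_force: 0.0
```

>>> carry_out(
  series=[
    {"delta_rot": [0, 0, 0], "travel": [0, 0, 0.8], "fingers": -0.6},
    {"delta_rot": [0, 0, 0], "travel": [0, 0, 1], "fingers": -0.6},
    {"delta_rot": [0, 0, 0], "travel": [0, 0, 1], "fingers": -0.6},
    {"delta_rot": [0, 0, 0], "travel": [0, 0, 1], "fingers": -0.6},
    {"delta_rot": [0, 0, 0], "travel": [0, 0, 0.8], "fingers": -0.6},
  ],
)

```text
clock: 18.98
tcp_pos: [0.4922, 0.2694, 0.1523]
orientation: [0.001, 0.565, 0.825, 0.001]
wrist_force: [-0.1, 0.3, -0.0]
finger_gap: 0.0683
grip_force: 0.0
```

>>> carry_out(
  series=[
    {"delta_rot": [0, 0, -0.09], "travel": [0.042, -0.993, 0.2], "fingers": -0.6},
    {"delta_rot": [0, 0, -0.09], "travel": [0.042, -0.993, 0], "fingers": -0.6},
    {"delta_rot": [0, 0, -0.09], "travel": [0.042, -0.993, 0], "fingers": -0.6},
    {"delta_rot": [0, 0, -0.09], "travel": [0.042, -0.993, 0], "fingers": -0.6},
    {"delta_rot": [0, 0, -0.09], "travel": [0.042, -0.993, 0], "fingers": -0.6},
  ],
)

```text
clock: 19.6
tcp_pos: [0.4972, 0.1443, 0.1561]
orientation: [0.0, 0.583, 0.812, 0.0]
wrist_force: [-0.2, -0.5, 0.7]
finger_gap: 0.0683
grip_force: 0.0
```

>>> carry_out(
  series=[
    {"delta_rot": [0, 0, -0.09], "travel": [0.042, -0.993, 0], "fingers": -0.6},
    {"delta_rot": [0, 0, -0.09], "travel": [0.042, -0.993, 0], "fingers": -0.6},
    {"delta_rot": [0, 0, -0.09], "travel": [0.042, -0.993, 0], "fingers": -0.6},
    {"delta_rot": [0, 0, -0.09], "travel": [0.042, -0.993, 0], "fingers": -0.6},
    {"delta_rot": [0, 0, -0.09], "travel": [0.042, -0.993, 0], "fingers": -0.6},
  ],
)

```text
clock: 20.23
tcp_pos: [0.5024, 0.0201, 0.1561]
orientation: [0.0, 0.601, 0.799, 0.0]
wrist_force: [-0.2, 0.2, -0.3]
finger_gap: 0.0685
grip_force: 0.0
```

>>> carry_out(
  series=[
    {"delta_rot": [0, 0, -0.09], "travel": [0.042, -0.993, 0], "fingers": -0.6},
    {"delta_rot": [0, 0, -0.09], "travel": [0.042, -0.993, 0], "fingers": -0.6},
    {"delta_rot": [0, 0, -0.09], "travel": [0.042, -0.993, 0], "fingers": -0.6},
    {"delta_rot": [0, 0, -0.09], "travel": [0.042, -0.993, 0], "fingers": -0.6},
    {"delta_rot": [0, 0, -0.09], "travel": [0.042, -0.993, 0], "fingers": -0.6},
  ],
)

```text
clock: 20.85
tcp_pos: [0.5077, -0.104, 0.1561]
orientation: [0.0, 0.619, 0.785, 0.0]
wrist_force: [-0.1, 0.1, 0.1]
finger_gap: 0.0681
grip_force: 0.0
```

>>> carry_out(
  series=[
    {"delta_rot": [0, 0, -0.09], "travel": [0.042, -0.993, 0], "fingers": -0.6},
    {"delta_rot": [0, 0, -0.09], "travel": [0.042, -0.993, 0], "fingers": -0.6},
    {"delta_rot": [0, 0, -0.09], "travel": [0.042, -0.993, 0], "fingers": -0.6},
    {"delta_rot": [0, 0, -0.09], "travel": [0.042, -0.993, 0], "fingers": -0.6},
    {"delta_rot": [0, 0, -0.09], "travel": [0.042, -0.993, 0], "fingers": -0.6},
  ],
)

```text
clock: 21.48
tcp_pos: [0.5129, -0.2282, 0.1561]
orientation: [0.0, 0.637, 0.771, 0.0]
wrist_force: [0.6, -0.0, 0.4]
finger_gap: 0.0685
grip_force: 0.0
```

>>> carry_out(
  series=[
    {"delta_rot": [0, 0, -0.09], "travel": [0.042, -0.993, 0], "fingers": -0.6},
    {"delta_rot": [0, 0, -0.09], "travel": [0.042, -0.993, 0], "fingers": -0.6},
    {"delta_rot": [0, 0, -0.09], "travel": [0.042, -0.993, 0], "fingers": -0.6},
    {"delta_rot": [0, 0, 0], "travel": [0, 0, 0], "fingers": -0.6},
    {"delta_rot": [0, 0, 0], "travel": [0, 0, 0], "fingers": -0.6},
  ],
)

```text
clock: 22.1
tcp_pos: [0.5157, -0.3017, 0.1551]
orientation: [-0.0, 0.647, 0.763, 0.0]
wrist_force: [0.2, 0.3, -0.1]
finger_gap: 0.0681
grip_force: 0.0
```

```bash
python3 - <<'E'
from h import *
d=snap("top","t.png",(75,165,235,340),3.0); s=snap("scene","s.png",(425,150,600,345),3)
a=cv2.imread("pics/t.png");b=cv2.imread("pics/s.png")[:,:320*1]
b=cv2.resize(cv2.imread("pics/full_s.png")[180:330,425:590],None,fx=1.9,fy=1.9)
o=np.zeros((540,800,3),np.uint8);o[:525,:480]=a;o[:285,485:485+b.shape[1]]=b
cv2.imwrite("pics/pl3.png",cv2.convertScaleAbs(o,alpha=1.4)); print(env.get_state()["tcp_pos"])
E
```

```text
[ 0.51585287 -0.30109698  0.1552568 ]
```

View pics/pl3.png

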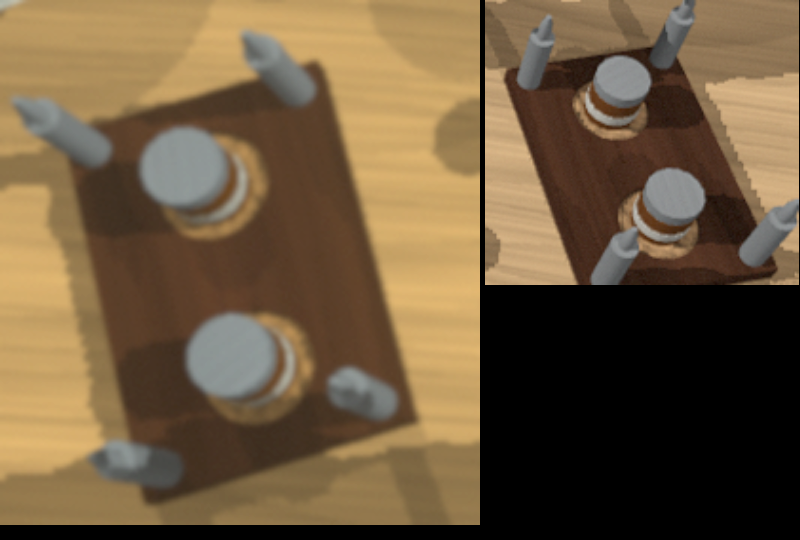

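Both jars stand in their wells. Top lids are at (136.7,221) and (152.3,283.3), scene lids at (497.1,221.6) and (523.9,282.6). I'll use these known positions to check the camera bias.

```bash
python3 - <<'E'
from h import *
np.set_printoptions(precision=2,suppress=True)
t=env.read_camera("top");s=env.read_camera("scene")
c=np.cos(.372);q=np.sin(.372);R=np.array([[c,q],[-q,c]])  # world->stand axes
for n,d,px in(("top",t,[(136.7,221),(152.3,283.3)]),("scene",s,[(497.1,221.6),(523.9,282.6)])):
    for uv,tcp in zip(px,[(.5931,.3079),(.4918,.2693)]):
        e=(p2w(d,*uv,.06)[:2]-tcp); print(n,e*1000,"stand axes",R@e*1000)
sm=[(.055,0),(-.055,0)]
print("scene wells",*fit(sm,[p2w(s,*w,.012) for w in[(516.6,297.5),(491.25,237.8)]]))
print("scene tips",*fit([(-.095,.06),(-.095,-.06),(.095,-.06)],[p2w(s,*w,.104) for w in[(534.7,177.8),(458.75,189),(504,300.3)]]))
E
```

```text
top [-2.76 -2.44] stand axes [-3.46 -1.27]
top [-0.72 -3.9 ] stand axes [-2.09 -3.37]
scene [-99.15 -41.93] stand axes [-107.61   -3.02]
scene [103.04  36.64] stand axes [109.31  -3.31]
scene wells [0.54 0.29] 0.3778225364650405 [[-0.25 -0.1 ]
 [ 0.25  0.1 ]]
scene tips [0.54 0.29] 0.37316796410799125 [[ 0.33  0.11]
 [ 0.13 -0.17]
 [-0.46  0.06]]
```

>>> carry_out(
  series=[
    {"delta_rot": [0, 0, 0], "travel": [0.05, 0, -1], "fingers": -0.6},
    {"delta_rot": [0, 0, 0], "travel": [0, 0, -1], "fingers": -0.6},
    {"delta_rot": [0, 0, 0], "travel": [0, 0, -1], "fingers": -0.6},
    {"delta_rot": [0, 0, 0], "travel": [0, 0, -1], "fingers": -0.6},
    {"delta_rot": [0, 0, 0], "travel": [0, 0, -1], "fingers": -0.6},
  ],
)

```text
clock: 22.92
tcp_pos: [0.5174, -0.3011, 0.0298]
orientation: [0.0, 0.646, 0.763, 0.0]
wrist_force: [0.4, 0.3, 0.2]
finger_gap: 0.0685
grip_force: 0.0
```

>>> carry_out(
  series=[
    {"delta_rot": [0, 0, 0], "travel": [0, 0, -0.18], "fingers": -0.2},
    {"delta_rot": [0, 0, 0], "travel": [0, 0, 0], "fingers": 0.4},
    {"delta_rot": [0, 0, 0], "travel": [0, 0, 0], "fingers": 0.8},
    {"delta_rot": [0, 0, 0], "travel": [0, 0, 0], "fingers": 1},
    {"delta_rot": [0, 0, 0], "travel": [0, 0, 0], "fingers": 1},
  ],
  squeeze=70,
)

```text
clock: 23.55
tcp_pos: [0.5181, -0.3023, 0.0274]
orientation: [0.001, 0.647, 0.763, 0.0]
wrist_force: [-0.6, 0.4, 5.3]
finger_gap: 0.0129
grip_force: 69.5
```

>>> carry_out(
  series=[
    {"delta_rot": [0, 0, 0], "travel": [0, 0, 0], "fingers": 1},
    {"delta_rot": [0, 0, 0], "travel": [0, 0, 0.1], "fingers": 1},
    {"delta_rot": [0, 0, 0], "travel": [0, 0, 0.2], "fingers": 1},
    {"delta_rot": [0, 0, 0], "travel": [0, 0, 0.4], "fingers": 1},
    {"delta_rot": [0, 0, 0], "travel": [0, 0, 0], "fingers": 1},
  ],
)

```text
clock: 24.18
tcp_pos: [0.5179, -0.3023, 0.0444]
orientation: [0.001, 0.647, 0.763, 0.0]
wrist_force: [0.4, -0.5, -4.2]
finger_gap: 0.0127
grip_force: 68.3
```

```bash
python3 - <<'E'
from h import *
np.set_printoptions(precision=4,suppress=True)
s=env.read_camera("scene")
print("scene wells",fit([(.055,0),(-.055,0)],[p2w(s,*w,.012) for w in[(516.6,297.5),(491.25,237.8)]])[0])
print("scene tips",fit([(-.095,.06),(-.095,-.06),(.095,-.06)],[p2w(s,*w,.104) for w in[(534.7,177.8),(458.75,189),(504,300.3)]])[:2])
E
```

```text
scene wells [0.5427 0.2891]
scene tips (array([0.5439, 0.2883]), np.float64(0.37316796410799125))
```

>>> carry_out(
  series=[
    {"delta_rot": [0, 0, 0], "travel": [0, 0, 0.7], "fingers": 1},
    {"delta_rot": [0, 0, 0], "travel": [0, 0, 1], "fingers": 1},
    {"delta_rot": [0, 0, 0], "travel": [0, 0, 1], "fingers": 1},
    {"delta_rot": [0, 0, 0], "travel": [0, 0, 1], "fingers": 1},
    {"delta_rot": [0, 0, 0], "travel": [0, 0.3, 1], "fingers": 1},
  ],
)

```text
clock: 24.85
tcp_pos: [0.517, -0.2945, 0.1613]
orientation: [-0.0, 0.647, 0.762, -0.0]
wrist_force: [-0.1, -0.1, -4.0]
finger_gap: 0.0127
grip_force: 68.5
```

>>> carry_out(
  series=[
    {"delta_rot": [0, 0, 0.086], "travel": [0.042, 0.7, 0.3], "fingers": 1},
    {"delta_rot": [0, 0, 0.086], "travel": [0.042, 0.985, 0], "fingers": 1},
    {"delta_rot": [0, 0, 0.086], "travel": [0.042, 0.985, 0], "fingers": 1},
    {"delta_rot": [0, 0, 0.086], "travel": [0.042, 0.985, 0], "fingers": 1},
    {"delta_rot": [0, 0, 0.086], "travel": [0.042, 0.985, 0], "fingers": 1},
  ],
)

```text
clock: 25.48
tcp_pos: [0.5213, -0.1753, 0.1666]
orientation: [-0.002, 0.63, 0.777, -0.0]
wrist_force: [0.6, 0.3, -4.4]
finger_gap: 0.0131
grip_force: 68.5
```

>>> carry_out(
  series=[
    {"delta_rot": [0, 0, 0.086], "travel": [0.042, 0.985, 0], "fingers": 1},
    {"delta_rot": [0, 0, 0.086], "travel": [0.042, 0.985, 0], "fingers": 1},
    {"delta_rot": [0, 0, 0.086], "travel": [0.042, 0.985, 0], "fingers": 1},
    {"delta_rot": [0, 0, 0.086], "travel": [0.042, 0.985, 0], "fingers": 1},
    {"delta_rot": [0, 0, 0.086], "travel": [0.042, 0.985, 0], "fingers": 1},
  ],
)

```text
clock: 26.1
tcp_pos: [0.5261, -0.0524, 0.1667]
orientation: [-0.001, 0.613, 0.79, -0.0]
wrist_force: [-0.1, 0.8, -4.8]
finger_gap: 0.0125
grip_force: 68.5
```

>>> carry_out(
  series=[
    {"delta_rot": [0, 0, 0.086], "travel": [0.042, 0.985, 0], "fingers": 1},
    {"delta_rot": [0, 0, 0.086], "travel": [0.042, 0.985, 0], "fingers": 1},
    {"delta_rot": [0, 0, 0.086], "travel": [0.042, 0.985, 0], "fingers": 1},
    {"delta_rot": [0, 0, 0.086], "travel": [0.042, 0.985, 0], "fingers": 1},
    {"delta_rot": [0, 0, 0.086], "travel": [0.042, 0.985, 0], "fingers": 1},
  ],
)

```text
clock: 26.72
tcp_pos: [0.531, 0.0703, 0.1667]
orientation: [-0.001, 0.596, 0.803, -0.001]
wrist_force: [0.5, 0.2, -3.4]
finger_gap: 0.0127
grip_force: 68.5
```

>>> carry_out(
  series=[
    {"delta_rot": [0, 0, 0.086], "travel": [0.042, 0.985, 0], "fingers": 1},
    {"delta_rot": [0, 0, 0.086], "travel": [0.042, 0.985, 0], "fingers": 1},
    {"delta_rot": [0, 0, 0.086], "travel": [0.042, 0.985, 0], "fingers": 1},
    {"delta_rot": [0, 0, 0.086], "travel": [0.042, 0.985, 0], "fingers": 1},
    {"delta_rot": [0, 0, 0.086], "travel": [0.042, 0.985, 0], "fingers": 1},
  ],
)

```text
clock: 27.35
tcp_pos: [0.5359, 0.193, 0.1666]
orientation: [-0.001, 0.578, 0.816, -0.001]
wrist_force: [-0.1, 0.3, -3.9]
finger_gap: 0.0127
grip_force: 68.5
```

>>> carry_out(
  series=[
    {"delta_rot": [0, 0, 0.086], "travel": [0.042, 0.985, 0], "fingers": 1},
    {"delta_rot": [0, 0, 0.086], "travel": [0.042, 0.985, 0], "fingers": 1},
    {"delta_rot": [0, 0, 0.086], "travel": [0.042, 0.7, 0], "fingers": 1},
    {"delta_rot": [0, 0, 0.086], "travel": [0.042, 0.25, 0], "fingers": 1},
    {"delta_rot": [0, 0, 0], "travel": [0, 0, 0], "fingers": 1},
  ],
)

```text
clock: 27.98
tcp_pos: [0.542, 0.2643, 0.1678]
orientation: [-0.0, 0.564, 0.825, -0.0]
wrist_force: [-0.2, -1.1, -2.9]
finger_gap: 0.0127
grip_force: 68.6
```

>>> carry_out(
  series=[
    {"delta_rot": [0, 0, 0], "travel": [0.04, 0.5, -0.2], "fingers": 1},
    {"delta_rot": [0, 0, 0], "travel": [0, 0.47, -0.5], "fingers": 1},
    {"delta_rot": [0, 0, 0], "travel": [0, 0, -0.4], "fingers": 1},
    {"delta_rot": [0, 0, 0], "travel": [0, 0, 0], "fingers": 1},
    {"delta_rot": [0, 0, 0], "travel": [0, 0, 0], "fingers": 1},
  ],
)

```text
clock: 28.6
tcp_pos: [0.5434, 0.2881, 0.1407]
orientation: [-0.0, 0.565, 0.825, -0.0]
wrist_force: [0.6, -0.1, -4.0]
finger_gap: 0.0126
grip_force: 68.5
```

```bash
python3 - <<'E'
from h import *
print(env.get_state()["tcp_pos"],env.get_state()["orientation"])
snap("top","tr_t.png"); snap("scene","tr_s.png")
a=cv2.resize(cv2.imread("pics/full_tr_t.png")[150:345,50:230],None,fx=3,fy=3,interpolation=cv2.INTER_CUBIC)
cv2.imwrite("pics/tr_a.png",cv2.convertScaleAbs(a,alpha=1.8))
b=cv2.resize(cv2.imread("pics/full_tr_s.png")[140:340,420:640],None,fx=3,fy=3,interpolation=cv2.INTER_CUBIC)
cv2.imwrite("pics/tr_b.png",cv2.convertScaleAbs(b,alpha=1.8))
E
```

```text
[0.543378   0.28807613 0.14071337] [-1.23149188e-05  5.64930443e-01  8.25138513e-01 -1.70468370e-04]
```

View pics/tr_b.png

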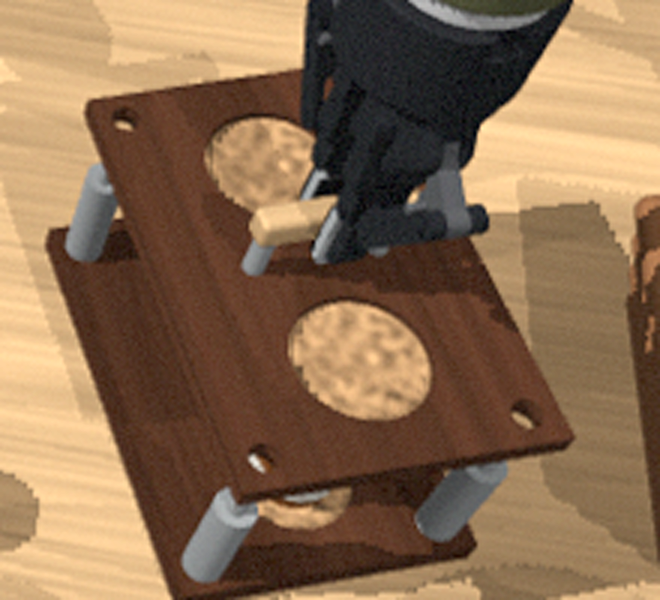

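The scene crop shows the tray level over the posts, with hole centres at (461.7,179.7), (507,293.3) and (595.3,277.7) in the full image. I compare them with the tips in the same camera.

```bash
python3 - <<'E'
from h import *
np.set_printoptions(precision=4,suppress=True)
s=env.read_camera("scene")
for z in(.124,.126,.128):
  print("tray",*fit([(-.095,-.06),(.095,-.06),(.095,.06)],[p2w(s,*w,z) for w in[(461.7,179.7),(507,293.3),(595.3,277.7)]]))
E
```

```text
tray [0.5427 0.2878] 0.37043768820896417 [[-0.2381  0.3608]
 [ 1.0641 -0.6398]
 [-0.826   0.279 ]]
tray [0.5441 0.2872] 0.3704376882089641 [[ 0.0864  0.6195]
 [ 0.8311 -0.5929]
 [-0.9174 -0.0266]]
tray [0.5455 0.2866] 0.3704376882089641 [[ 0.4109  0.8782]
 [ 0.598  -0.546 ]
 [-1.0089 -0.3322]]
```

View pics/tr_a.png

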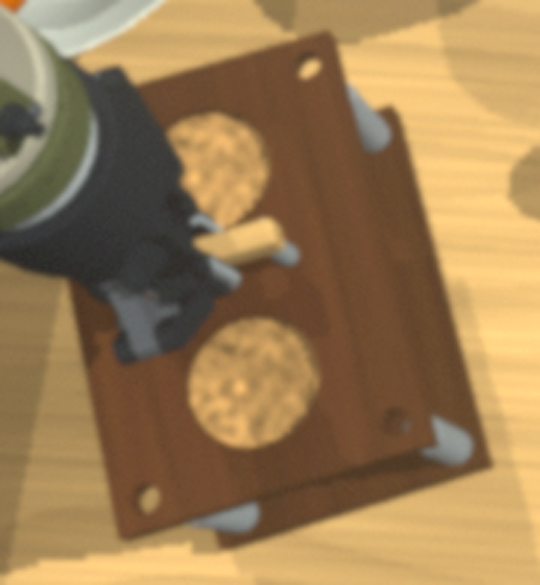

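The top crop shows holes at (153.3,172.3), (99.3,316) and (182.7,290.3). The same comparison applies in this camera.

```bash
python3 - <<'E'
from h import *
np.set_printoptions(precision=4,suppress=True)
s=env.read_camera("top")
for z in(.124,.126,.128):
  print("tray",*fit([(.095,-.06),(-.095,.06),(-.095,-.06)],[p2w(s,*w,z) for w in[(153.3,172.3),(99.3,316),(182.7,290.3)]]))
E
```

```text
tray [0.5421 0.2867] 0.36732724706857367 [[-1.1419 -0.2149]
 [ 0.2752  0.2084]
 [ 0.8667  0.0065]]
tray [0.5417 0.2859] 0.3673272470685738 [[-1.5391 -0.2389]
 [ 0.5398  0.0509]
 [ 0.9993  0.1881]]
tray [0.5414 0.2851] 0.3673272470685737 [[-1.9363 -0.2629]
 [ 0.8044 -0.1066]
 [ 1.1318  0.3696]]
```

Both cameras agree: a correction of about (-0.5,+1.3) mm and +0.003 rad. I apply it and lower in steps while watching the force.

>>> carry_out(
  series=[
    {"delta_rot": [0, 0, 0.03], "travel": [-0.02, 0.052, 0], "fingers": 1},
    {"delta_rot": [0, 0, 0], "travel": [0, 0, -0.2], "fingers": 1},
    {"delta_rot": [0, 0, 0], "travel": [0, 0, -0.2], "fingers": 1},
    {"delta_rot": [0, 0, 0], "travel": [0, 0, -0.1], "fingers": 1},
    {"delta_rot": [0, 0, 0], "travel": [0, 0, 0], "fingers": 1},
  ],
)

```text
clock: 29.42
tcp_pos: [0.5426, 0.2896, 0.1278]
orientation: [-0.0, 0.564, 0.826, -0.0]
wrist_force: [-0.3, -0.2, -3.3]
finger_gap: 0.0128
grip_force: 68.5
```

>>> carry_out(
  series=[
    {"delta_rot": [0, 0, 0], "travel": [0, 0, -0.1], "fingers": 1},
    {"delta_rot": [0, 0, 0], "travel": [0, 0, -0.1], "fingers": 1},
    {"delta_rot": [0, 0, 0], "travel": [0, 0, 0], "fingers": 1},
  ],
)

```text
clock: 29.8
tcp_pos: [0.5427, 0.2896, 0.1231]
orientation: [-0.0, 0.564, 0.826, -0.0]
wrist_force: [0.4, -0.5, -4.2]
finger_gap: 0.0129
grip_force: 68.5
```

>>> carry_out(
  series=[
    {"delta_rot": [0, 0, 0], "travel": [0, 0, -0.12], "fingers": 1},
    {"delta_rot": [0, 0, 0], "travel": [0, 0, -0.12], "fingers": 1},
    {"delta_rot": [0, 0, 0], "travel": [0, 0, 0], "fingers": 1},
  ],
)

```text
clock: 30.18
tcp_pos: [0.5428, 0.2895, 0.1169]
orientation: [-0.0, 0.564, 0.826, -0.0]
wrist_force: [1.7, -0.3, -3.8]
finger_gap: 0.0129
grip_force: 68.5
```

>>> carry_out(
  series=[
    {"delta_rot": [0, 0, 0], "travel": [0, 0, -0.12], "fingers": 1},
    {"delta_rot": [0, 0, 0], "travel": [0, 0, -0.12], "fingers": 1},
    {"delta_rot": [0, 0, 0], "travel": [0, 0, 0], "fingers": 1},
  ],
)

```text
clock: 30.55
tcp_pos: [0.5428, 0.2895, 0.111]
orientation: [-0.0, 0.564, 0.826, -0.0]
wrist_force: [-0.3, -0.2, -3.5]
finger_gap: 0.0129
grip_force: 68.5
```

>>> carry_out(
  series=[
    {"delta_rot": [0, 0, 0], "travel": [0, 0, -0.1], "fingers": 1},
    {"delta_rot": [0, 0, 0], "travel": [0, 0, -0.08], "fingers": 1},
    {"delta_rot": [0, 0, 0], "travel": [0, 0, 0], "fingers": 1},
  ],
)

```text
clock: 30.92
tcp_pos: [0.5428, 0.2896, 0.1066]
orientation: [0.0, 0.564, 0.826, -0.0]
wrist_force: [0.6, -0.1, -4.6]
finger_gap: 0.0124
grip_force: 68.5
```

>>> carry_out(
  series=[
    {"delta_rot": [0, 0, 0], "travel": [0, 0, -0.05], "fingers": 1},
    {"delta_rot": [0, 0, 0], "travel": [0, 0, 0], "fingers": 1},
  ],
)

```text
clock: 31.18
tcp_pos: [0.5429, 0.2897, 0.1055]
orientation: [0.0, 0.564, 0.826, 0.0]
wrist_force: [-0.3, -0.1, -3.2]
finger_gap: 0.0125
grip_force: 68.6
```

>>> carry_out(
  series=[
    {"delta_rot": [0, 0, 0], "travel": [0, 0, -0.04], "fingers": 1},
    {"delta_rot": [0, 0, 0], "travel": [0, 0, 0], "fingers": 1},
  ],
)

```text
clock: 31.42
tcp_pos: [0.543, 0.2898, 0.1054]
orientation: [0.0, 0.564, 0.826, 0.0]
wrist_force: [-1.5, -2.4, 1.7]
finger_gap: 0.0125
grip_force: 69.5
```

>>> carry_out(
  series=[
    {"delta_rot": [0, 0, 0], "travel": [0, 0, -0.02], "fingers": 1},
    {"delta_rot": [0, 0, 0], "travel": [0, 0, 0], "fingers": 0.6},
    {"delta_rot": [0, 0, 0], "travel": [0, 0, 0], "fingers": 0.5},
    {"delta_rot": [0, 0, 0], "travel": [0, 0, 0], "fingers": 0.2},
    {"delta_rot": [0, 0, 0], "travel": [0, 0, 0], "fingers": 0},
  ],
)

```text
clock: 32.05
tcp_pos: [0.543, 0.2897, 0.1039]
orientation: [0.0, 0.564, 0.826, 0.0]
wrist_force: [-0.5, 0.1, 0.3]
finger_gap: 0.0428
grip_force: 0.0
```

>>> carry_out(
  series=[
    {"delta_rot": [0, 0, 0], "travel": [0, 0, 0.4], "fingers": 0},
    {"delta_rot": [0, 0, 0], "travel": [0, 0, 0.8], "fingers": 0},
    {"delta_rot": [0, 0, 0], "travel": [0, 0, 1], "fingers": 0},
    {"delta_rot": [0, 0, 0], "travel": [0, 0, 1], "fingers": 0},
  ],
)

```text
clock: 32.55
tcp_pos: [0.543, 0.2897, 0.1855]
orientation: [0.0, 0.564, 0.826, 0.0]
wrist_force: [0.5, 0.8, -0.5]
finger_gap: 0.0428
grip_force: 0.0
```

```bash
python3 - <<'E'
from h import *
snap("scene","tr_h.png",(420,140,640,340),3)
print(env.get_state()["tcp_pos"])
E
```

```text
[0.54455973 0.29034402 0.1894416 ]
```

View pics/tr_h.png

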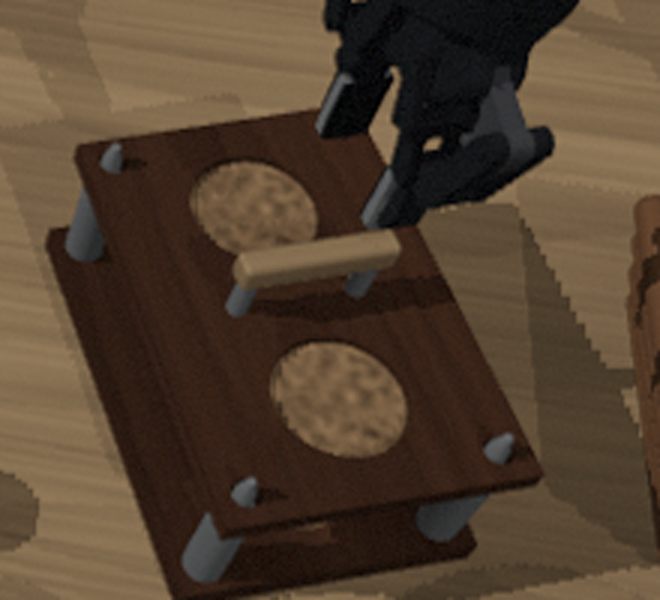

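The tray is home: three pins show through their holes and it lies level on the shoulders. Now to the left cup, turning 90° so the fingers close along the stand's y.

>>> carry_out(
  series=[
    {"delta_rot": [0, 0, 0.982], "travel": [0.277, -0.516, 0], "fingers": 0},
    {"delta_rot": [0, 0, 0.982], "travel": [0.277, -0.516, 0], "fingers": 0},
    {"delta_rot": [0, 0, 0.982], "travel": [0.277, -0.516, 0], "fingers": 0},
    {"delta_rot": [0, 0, 0.982], "travel": [0.277, -0.516, 0], "fingers": 0},
    {"delta_rot": [0, 0, 0.982], "travel": [0.277, -0.516, 0], "fingers": 0},
  ],
  squeeze=30,
)

```text
clock: 33.22
tcp_pos: [0.5779, 0.2248, 0.1844]
orientation: [0.0, 0.344, 0.939, 0.0]
wrist_force: [1.6, 0.9, -0.4]
finger_gap: 0.0426
grip_force: 0.0
```

>>> carry_out(
  series=[
    {"delta_rot": [0, 0, 0.982], "travel": [0.277, -0.516, 0], "fingers": -0.3},
    {"delta_rot": [0, 0, 0.982], "travel": [0.277, -0.516, 0], "fingers": -0.6},
    {"delta_rot": [0, 0, 0.982], "travel": [0.277, -0.516, 0], "fingers": -0.6},
    {"delta_rot": [0, 0, 0.982], "travel": [0.277, -0.516, 0], "fingers": -0.6},
    {"delta_rot": [0, 0, 0.982], "travel": [0.277, -0.516, 0], "fingers": -0.6},
  ],
)

```text
clock: 33.85
tcp_pos: [0.6125, 0.1603, 0.1844]
orientation: [0.0, 0.106, 0.994, 0.0]
wrist_force: [0.3, 0.8, 0.5]
finger_gap: 0.0685
grip_force: 0.0
```

>>> carry_out(
  series=[
    {"delta_rot": [0, 0, 0.982], "travel": [0.277, -0.516, 0], "fingers": -0.6},
    {"delta_rot": [0, 0, 0.982], "travel": [0.277, -0.516, 0], "fingers": -0.6},
    {"delta_rot": [0, 0, 0.982], "travel": [0.277, -0.516, 0], "fingers": -0.6},
    {"delta_rot": [0, 0, 0.982], "travel": [0.277, -0.516, 0], "fingers": -0.6},
    {"delta_rot": [0, 0, 0.982], "travel": [0.277, -0.516, 0], "fingers": -0.6},
  ],
)

```text
clock: 34.48
tcp_pos: [0.6471, 0.0958, 0.1844]
orientation: [0.0, -0.139, 0.99, 0.0]
wrist_force: [-0.7, 0.0, -0.4]
finger_gap: 0.0685
grip_force: 0.0
```

>>> carry_out(
  series=[
    {"delta_rot": [0, 0, 0.982], "travel": [0.277, -0.516, 0], "fingers": -0.6},
    {"delta_rot": [0, 0, 0], "travel": [0, 0, -1], "fingers": -0.6},
    {"delta_rot": [0, 0, 0], "travel": [0, 0, -1], "fingers": -0.6},
    {"delta_rot": [0, 0, 0], "travel": [0, 0, -0.6], "fingers": -0.6},
    {"delta_rot": [0, 0, 0], "travel": [0, 0, 0], "fingers": -0.6},
  ],
)

```text
clock: 35.1
tcp_pos: [0.6529, 0.0833, 0.118]
orientation: [-0.001, -0.186, 0.983, 0.0]
wrist_force: [0.0, -0.2, 0.8]
finger_gap: 0.0683
grip_force: 0.0
```

```bash
python3 - <<'E'
from h import *
st=env.get_state(); print(st["tcp_pos"],st["orientation"])
s=snap("scene","cup.png",(200,180,440,360),3.3)
import sys
for q in[(.654,.0835,.064),(.636,-.059,.064)]: print((w2p(s,q)-(200,180))*3.3)
E
```

```text
[0.65285195 0.0833236  0.1179776 ] [-1.14841766e-03 -1.85832762e-01  9.82580679e-01  2.73712589e-04]
[542.45931876 365.99174041]
[231.09700577 276.0289787 ]
```

View pics/cup.png

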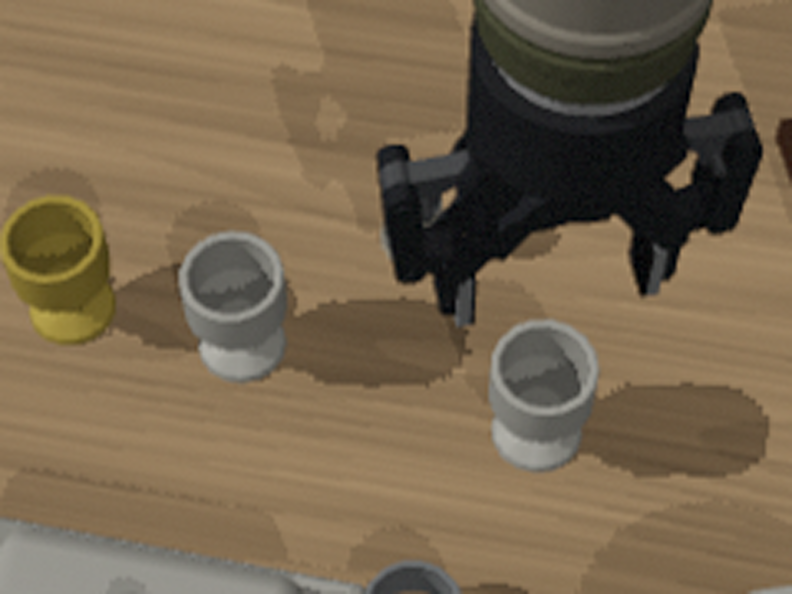

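The crop shows the left white cup rim at (544,371) and the right at (233,283). Predicted are (542,366) and (231,276), so the real positions are 2–3 mm farther in x. The yellow cup at (55,245) stays clear. Descend and grip.

>>> carry_out(
  series=[
    {"delta_rot": [0, 0, 0], "travel": [0.08, 0.02, -0.9], "fingers": -0.6},
    {"delta_rot": [0, 0, 0], "travel": [0, 0, -0.9], "fingers": -0.6},
    {"delta_rot": [0, 0, 0], "travel": [0, 0, -0.9], "fingers": -0.6},
    {"delta_rot": [0, 0, 0], "travel": [0, 0, -0.9], "fingers": -0.6},
    {"delta_rot": [0, 0, 0], "travel": [0, 0, -0.1], "fingers": -0.6},
  ],
)

```text
clock: 35.78
tcp_pos: [0.6552, 0.0839, 0.0261]
orientation: [-0.001, -0.186, 0.983, 0.0]
wrist_force: [0.2, -0.7, -0.5]
finger_gap: 0.0683
grip_force: 0.0
```

>>> carry_out(
  series=[
    {"delta_rot": [0, 0, 0], "travel": [0, 0, 0], "fingers": -0.3},
    {"delta_rot": [0, 0, 0], "travel": [0, 0, 0], "fingers": 0},
    {"delta_rot": [0, 0, 0], "travel": [0, 0, 0], "fingers": 1},
    {"delta_rot": [0, 0, 0], "travel": [0, 0, 0], "fingers": 1},
    {"delta_rot": [0, 0, 0], "travel": [0, 0, 0], "fingers": 1},
  ],
)

```text
clock: 36.4
tcp_pos: [0.657, 0.084, 0.0285]
orientation: [0.002, -0.186, 0.983, -0.0]
wrist_force: [-0.5, 1.6, 6.2]
finger_gap: 0.0444
grip_force: 30.3
```

>>> carry_out(
  series=[
    {"delta_rot": [0, 0, 0], "travel": [0, 0, 0], "fingers": 1},
    {"delta_rot": [0, 0, 0], "travel": [0, 0, 0.1], "fingers": 1},
    {"delta_rot": [0, 0, 0], "travel": [0, 0, 0.2], "fingers": 1},
    {"delta_rot": [0, 0, 0], "travel": [0, 0, 0], "fingers": 1},
  ],
)

```text
clock: 36.9
tcp_pos: [0.6559, 0.0837, 0.0344]
orientation: [0.0, -0.186, 0.983, -0.0]
wrist_force: [0.2, 0.1, -1.5]
finger_gap: 0.0445
grip_force: 30.7
```

>>> carry_out(
  series=[
    {"delta_rot": [0, 0, 0], "travel": [0, 0, 0.8], "fingers": 1},
    {"delta_rot": [0, 0, 0], "travel": [0, 0, 1], "fingers": 1},
    {"delta_rot": [0, 0, 0], "travel": [0, 0, 1], "fingers": 1},
    {"delta_rot": [0, 0, 0], "travel": [0, 0, 1], "fingers": 1},
    {"delta_rot": [0, 0, 0], "travel": [0, 0, 1], "fingers": 1},
  ],
)

```text
clock: 37.52
tcp_pos: [0.6554, 0.0837, 0.1545]
orientation: [-0.0, -0.186, 0.983, 0.0]
wrist_force: [0.2, 0.1, -2.1]
finger_gap: 0.0447
grip_force: 30.8
```

>>> carry_out(
  series=[
    {"delta_rot": [0, 0, 0], "travel": [-0.1, 0.4, 0.2], "fingers": 1},
    {"delta_rot": [0, 0, 0], "travel": [-0.26, 0.95, 0], "fingers": 1},
    {"delta_rot": [0, 0, 0], "travel": [-0.26, 0.95, 0], "fingers": 1},
    {"delta_rot": [0, 0, 0], "travel": [-0.26, 0.95, 0], "fingers": 1},
    {"delta_rot": [0, 0, 0], "travel": [-0.26, 0.95, 0], "fingers": 1},
  ],
)

```text
clock: 38.15
tcp_pos: [0.6259, 0.1912, 0.1583]
orientation: [-0.001, -0.186, 0.982, 0.0]
wrist_force: [1.2, -0.3, -1.1]
finger_gap: 0.0441
grip_force: 30.9
```

>>> carry_out(
  series=[
    {"delta_rot": [0, 0, 0], "travel": [-0.26, 0.95, 0], "fingers": 1},
    {"delta_rot": [0, 0, 0], "travel": [-0.26, 0.95, 0], "fingers": 1},
    {"delta_rot": [0, 0, 0], "travel": [-0.26, 0.95, 0], "fingers": 1},
    {"delta_rot": [0, 0, 0], "travel": [-0.26, 0.95, 0], "fingers": 1},
    {"delta_rot": [0, 0, 0], "travel": [-0.26, 0.95, 0], "fingers": 1},
  ],
)

```text
clock: 38.78
tcp_pos: [0.5938, 0.3095, 0.1587]
orientation: [-0.0, -0.186, 0.983, 0.0]
wrist_force: [0.2, -0.9, -0.7]
finger_gap: 0.0447
grip_force: 30.9
```

>>> carry_out(
  series=[
    {"delta_rot": [0, 0, 0], "travel": [0, 0, 0], "fingers": 1},
    {"delta_rot": [0, 0, 0], "travel": [0, 0, 0], "fingers": 1},
  ],
)

```text
clock: 39.02
tcp_pos: [0.5946, 0.3077, 0.1589]
orientation: [-0.0, -0.186, 0.983, -0.0]
wrist_force: [-1.4, -0.7, -0.8]
finger_gap: 0.0444
grip_force: 30.9
```

```bash
python3 - <<'E'
from h import *
s=snap("scene","c1s.png",(430,100,610,300),3); t=snap("top","c1t.png",(60,110,200,310),3)
a=cv2.imread("pics/c1s.png")[:,:400] ;print(env.get_state()["tcp_pos"])
b=cv2.imread("pics/c1t.png")
o=np.zeros((600,800,3),np.uint8); A=cv2.imread("pics/full_c1s.png")[130:330,470:610]
o[:,:420]=cv2.resize(A,(420,600),interpolation=cv2.INTER_CUBIC); o[:, 420:800]=b[:,20:400]
cv2.imwrite("pics/c1.png",cv2.convertScaleAbs(o,alpha=1.5))
E
```

```text
[0.59493049 0.30693048 0.15900455]
```

View pics/c1.png

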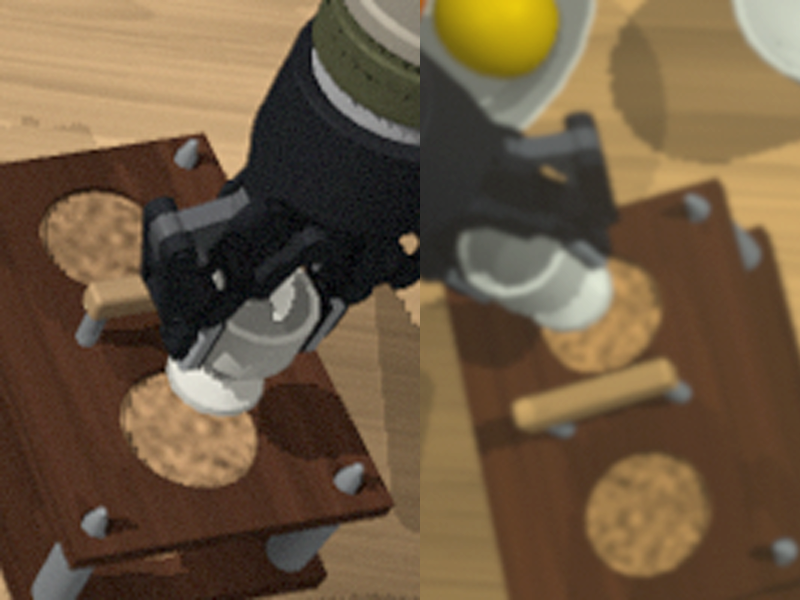

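The cup is held upright over the far well, its foot above the cork. Lower it.

>>> carry_out(
  series=[
    {"delta_rot": [0, 0, 0], "travel": [0, 0.02, -0.6], "fingers": 1},
    {"delta_rot": [0, 0, 0], "travel": [0, 0, -0.6], "fingers": 1},
    {"delta_rot": [0, 0, 0], "travel": [0, 0, -0.35], "fingers": 1},
    {"delta_rot": [0, 0, 0], "travel": [0, 0, 0], "fingers": 1},
  ],
)

```text
clock: 39.62
tcp_pos: [0.5938, 0.3075, 0.1187]
orientation: [-0.001, -0.186, 0.983, -0.0]
wrist_force: [-0.2, 0.2, 0.8]
finger_gap: 0.0445
grip_force: 30.9
```

>>> carry_out(
  series=[
    {"delta_rot": [0, 0, 0], "travel": [0, 0, -0.1], "fingers": 1},
    {"delta_rot": [0, 0, 0], "travel": [0, 0, 0], "fingers": 1},
  ],
)

```text
clock: 39.88
tcp_pos: [0.5949, 0.3081, 0.1181]
orientation: [0.0, -0.186, 0.983, 0.0]
wrist_force: [0.2, -0.0, -1.0]
finger_gap: 0.0444
grip_force: 30.9
```

>>> carry_out(
  series=[
    {"delta_rot": [0, 0, 0], "travel": [0, 0, -0.06], "fingers": 1},
    {"delta_rot": [0, 0, 0], "travel": [0, 0, 0], "fingers": 1},
  ],
)

```text
clock: 40.12
tcp_pos: [0.5948, 0.3081, 0.1165]
orientation: [0.0, -0.186, 0.983, 0.0]
wrist_force: [-0.6, 0.2, -1.0]
finger_gap: 0.0445
grip_force: 30.9
```

>>> carry_out(
  series=[
    {"delta_rot": [0, 0, 0], "travel": [0, 0, -0.06], "fingers": 1},
    {"delta_rot": [0, 0, 0], "travel": [0, 0, 0], "fingers": 1},
  ],
)

```text
clock: 40.38
tcp_pos: [0.5947, 0.3081, 0.1148]
orientation: [0.0, -0.186, 0.983, 0.0]
wrist_force: [-0.6, 0.5, -1.7]
finger_gap: 0.0448
grip_force: 30.9
```

>>> carry_out(
  series=[
    {"delta_rot": [0, 0, 0], "travel": [0, 0, -0.04], "fingers": 1},
    {"delta_rot": [0, 0, 0], "travel": [0, 0, 0], "fingers": 1},
  ],
)

```text
clock: 40.62
tcp_pos: [0.5951, 0.3083, 0.1146]
orientation: [0.001, -0.186, 0.983, 0.0]
wrist_force: [-0.4, -0.4, 3.6]
finger_gap: 0.0446
grip_force: 31.1
```

>>> carry_out(
  series=[
    {"delta_rot": [0, 0, 0], "travel": [0, 0, -0.04], "fingers": 1},
    {"delta_rot": [0, 0, 0], "travel": [0, 0, 0], "fingers": 1},
  ],
)

```text
clock: 40.88
tcp_pos: [0.5954, 0.3085, 0.1146]
orientation: [0.001, -0.186, 0.983, 0.0]
wrist_force: [-1.4, -0.5, 7.5]
finger_gap: 0.0451
grip_force: 31.2
```

>>> carry_out(
  series=[
    {"delta_rot": [0, 0, 0], "travel": [0, 0, 0.02], "fingers": -0.08},
    {"delta_rot": [0, 0, 0], "travel": [0, 0, 0], "fingers": -0.2},
    {"delta_rot": [0, 0, 0], "travel": [0, 0, 0], "fingers": -0.5},
    {"delta_rot": [0, 0, 0], "travel": [0, 0, 0], "fingers": -0.5},
    {"delta_rot": [0, 0, 0], "travel": [0, 0, 0.3], "fingers": -0.5},
  ],
)

```text
clock: 41.5
tcp_pos: [0.5941, 0.3077, 0.1201]
orientation: [-0.001, -0.186, 0.983, -0.0]
wrist_force: [-0.4, 0.2, -0.0]
finger_gap: 0.0643
grip_force: 0.0
```

>>> carry_out(
  series=[
    {"delta_rot": [0, 0, 0], "travel": [0, 0, 0.7], "fingers": -0.5},
    {"delta_rot": [0, 0, 0], "travel": [0, 0, 1], "fingers": -0.5},
    {"delta_rot": [0, 0, 0], "travel": [0, 0, 1], "fingers": -0.5},
    {"delta_rot": [0, 0, 0], "travel": [0.115, -0.979, 0], "fingers": -0.6},
    {"delta_rot": [0, 0, 0], "travel": [0.115, -0.979, 0], "fingers": -0.6},
  ],
)

```text
clock: 42.12
tcp_pos: [0.6003, 0.2575, 0.1878]
orientation: [-0.0, -0.186, 0.983, -0.0]
wrist_force: [0.1, -0.2, -0.6]
finger_gap: 0.0683
grip_force: 0.0
```

>>> carry_out(
  series=[
    {"delta_rot": [0, 0, 0], "travel": [0.115, -0.979, 0], "fingers": -0.6},
    {"delta_rot": [0, 0, 0], "travel": [0.115, -0.979, 0], "fingers": -0.6},
    {"delta_rot": [0, 0, 0], "travel": [0.115, -0.979, 0], "fingers": -0.6},
    {"delta_rot": [0, 0, 0], "travel": [0.115, -0.979, 0], "fingers": -0.6},
    {"delta_rot": [0, 0, 0], "travel": [0.115, -0.979, 0], "fingers": -0.6},
  ],
)

```text
clock: 42.75
tcp_pos: [0.6139, 0.1339, 0.1868]
orientation: [-0.001, -0.185, 0.983, 0.0]
wrist_force: [0.5, 0.4, 0.2]
finger_gap: 0.0686
grip_force: 0.0
```

>>> carry_out(
  series=[
    {"delta_rot": [0, 0, 0], "travel": [0.115, -0.979, 0], "fingers": -0.6},
    {"delta_rot": [0, 0, 0], "travel": [0.115, -0.979, 0], "fingers": -0.6},
    {"delta_rot": [0, 0, 0], "travel": [0.115, -0.979, 0], "fingers": -0.6},
    {"delta_rot": [0, 0, 0], "travel": [0.115, -0.979, 0], "fingers": -0.6},
    {"delta_rot": [0, 0, 0], "travel": [0.115, -0.979, 0], "fingers": -0.6},
  ],
)

```text
clock: 43.38
tcp_pos: [0.6279, 0.0118, 0.1869]
orientation: [-0.001, -0.185, 0.983, 0.0]
wrist_force: [0.9, -0.3, 0.0]
finger_gap: 0.0682
grip_force: 0.0
```

>>> carry_out(
  series=[
    {"delta_rot": [0, 0, 0], "travel": [0.115, -0.979, 0], "fingers": -0.6},
    {"delta_rot": [0, 0, 0], "travel": [0.115, -0.979, 0], "fingers": -0.6},
    {"delta_rot": [0, 0, 0], "travel": [0.115, -0.979, 0], "fingers": -0.6},
    {"delta_rot": [0, 0, 0], "travel": [0, 0, 0], "fingers": -0.6},
    {"delta_rot": [0, 0, 0], "travel": [0, 0, 0], "fingers": -0.6},
  ],
)

```text
clock: 44.0
tcp_pos: [0.6374, -0.0594, 0.1879]
orientation: [-0.0, -0.185, 0.983, 0.0]
wrist_force: [0.1, 0.6, -0.0]
finger_gap: 0.0682
grip_force: 0.0
```

```bash
cat > rim.py <<'E'
from h import *
def white(cam,box):
    d=env.read_camera(cam); hsv=cv2.cvtColor(d["color"],cv2.COLOR_RGB2HSV); x0,y0,x1,y1=box
    h=hsv[y0:y1,x0:x1]; m=((h[...,1]<60)&(h[...,2]>70)).astype(np.uint8)
    n,l,st,c=cv2.connectedComponentsWithStats(m)
    return d,[(st[i].tolist(),(c[i]+(x0,y0)).round(1).tolist()) for i in range(1,n) if st[i][4]>60]
E
python3 - <<'E'
from rim import *
np.set_printoptions(precision=4,suppress=True)
st=env.get_state(); print(st["tcp_pos"],st["orientation"])
for cam,box in(("top",(90,170,230,340)),("scene",(430,150,600,345))):
    d,c=white(cam,box); print(cam,box,c)
    for z in(.086,.150): print(w2p(d,(.594,.309,z)),w2p(d,(.4915,.269,z)))
E
```

```text
[ 0.6374 -0.0594  0.1879] [-0.0004 -0.1854  0.9827  0.0004]
top (90, 170, 230, 340) [([0, 0, 140, 170, 22955], [161.7, 257.0])]
[128.3392 213.9769] [143.8533 280.3227]
[110.134  200.8375] [126.4932 273.1446]
scene (430, 150, 600, 345) [([12, 53, 9, 23, 109], [445.8, 214.8]), ([87, 83, 48, 52, 1455], [539.4, 258.8]), ([51, 161, 14, 23, 179], [487.0, 322.9])]
[531.7518 273.5277] [503.6997 210.7286]
[547.1794 249.2607] [516.0205 184.0119]
```

The first cup's blob spans (517–565, 233–285) in the scene, matching an upright cup in the far well. Next is the right white cup.

>>> carry_out(
  series=[
    {"delta_rot": [0, 0, 0], "travel": [0.03, 0.03, -0.9], "fingers": -0.6},
    {"delta_rot": [0, 0, 0], "travel": [0, 0, -1], "fingers": -0.6},
    {"delta_rot": [0, 0, 0], "travel": [0, 0, -1], "fingers": -0.6},
    {"delta_rot": [0, 0, 0], "travel": [0, 0, -0.9], "fingers": -0.6},
    {"delta_rot": [0, 0, 0], "travel": [0, 0, 0], "fingers": -0.6},
  ],
)

```text
clock: 44.72
tcp_pos: [0.6369, -0.0571, 0.0914]
orientation: [-0.002, -0.187, 0.982, 0.001]
wrist_force: [-0.5, 0.4, -0.5]
finger_gap: 0.0683
grip_force: 0.0
```

>>> carry_out(
  series=[
    {"delta_rot": [0, 0, 0], "travel": [0, 0, -1], "fingers": -0.6},
    {"delta_rot": [0, 0, 0], "travel": [0, 0, -1], "fingers": -0.6},
    {"delta_rot": [0, 0, 0], "travel": [0, 0, -0.68], "fingers": -0.6},
    {"delta_rot": [0, 0, 0], "travel": [0, 0, 0], "fingers": -0.6},
  ],
)

```text
clock: 45.22
tcp_pos: [0.6378, -0.0579, 0.0256]
orientation: [-0.001, -0.186, 0.983, 0.0]
wrist_force: [-1.3, -0.5, -0.3]
finger_gap: 0.0681
grip_force: 0.0
```

>>> carry_out(
  series=[
    {"delta_rot": [0, 0, 0], "travel": [0, 0, 0], "fingers": -0.3},
    {"delta_rot": [0, 0, 0], "travel": [0, 0, 0], "fingers": 0},
    {"delta_rot": [0, 0, 0], "travel": [0, 0, 0], "fingers": 1},
    {"delta_rot": [0, 0, 0], "travel": [0, 0, 0], "fingers": 1},
    {"delta_rot": [0, 0, 0], "travel": [0, 0, 0], "fingers": 1},
  ],
)

```text
clock: 45.85
tcp_pos: [0.6397, -0.0585, 0.028]
orientation: [0.001, -0.186, 0.983, -0.0]
wrist_force: [-0.6, 1.6, 5.6]
finger_gap: 0.0445
grip_force: 30.3
```

>>> carry_out(
  series=[
    {"delta_rot": [0, 0, 0], "travel": [0, 0, 0], "fingers": 1},
    {"delta_rot": [0, 0, 0], "travel": [0, 0, 0.1], "fingers": 1},
    {"delta_rot": [0, 0, 0], "travel": [0, 0, 0.2], "fingers": 1},
    {"delta_rot": [0, 0, 0], "travel": [0, 0, 0], "fingers": 1},
  ],
)

```text
clock: 46.35
tcp_pos: [0.6388, -0.0585, 0.0342]
orientation: [0.0, -0.186, 0.983, -0.0]
wrist_force: [-0.5, 0.3, 0.4]
finger_gap: 0.0447
grip_force: 30.7
```

>>> carry_out(
  series=[
    {"delta_rot": [0, 0, 0], "travel": [0, 0, 0.8], "fingers": 1},
    {"delta_rot": [0, 0, 0], "travel": [0, 0, 1], "fingers": 1},
    {"delta_rot": [0, 0, 0], "travel": [0, 0, 1], "fingers": 1},
    {"delta_rot": [0, 0, 0], "travel": [0, 0, 1], "fingers": 1},
    {"delta_rot": [0, 0, 0], "travel": [0, 0, 1], "fingers": 1},
  ],
)

```text
clock: 46.98
tcp_pos: [0.6383, -0.0583, 0.1543]
orientation: [-0.0, -0.186, 0.983, 0.0]
wrist_force: [-0.2, -0.6, -0.6]
finger_gap: 0.0445
grip_force: 30.8
```

>>> carry_out(
  series=[
    {"delta_rot": [0, 0, 0], "travel": [-0.21, 0.468, 0.3], "fingers": 1},
    {"delta_rot": [0, 0, 0], "travel": [-0.421, 0.936, 0], "fingers": 1},
    {"delta_rot": [0, 0, 0], "travel": [-0.421, 0.936, 0], "fingers": 1},
    {"delta_rot": [0, 0, 0], "travel": [-0.421, 0.936, 0], "fingers": 1},
    {"delta_rot": [0, 0, 0], "travel": [-0.421, 0.936, 0], "fingers": 1},
  ],
)

```text
clock: 47.6
tcp_pos: [0.5896, 0.0492, 0.1607]
orientation: [-0.001, -0.186, 0.982, 0.0]
wrist_force: [-0.4, -0.1, -0.7]
finger_gap: 0.0446
grip_force: 30.8
```

>>> carry_out(
  series=[
    {"delta_rot": [0, 0, 0], "travel": [-0.421, 0.936, 0], "fingers": 1},
    {"delta_rot": [0, 0, 0], "travel": [-0.421, 0.936, 0], "fingers": 1},
    {"delta_rot": [0, 0, 0], "travel": [-0.421, 0.936, 0], "fingers": 1},
    {"delta_rot": [0, 0, 0], "travel": [-0.421, 0.936, 0], "fingers": 1},
    {"delta_rot": [0, 0, 0], "travel": [-0.421, 0.936, 0], "fingers": 1},
  ],
)

```text
clock: 48.22
tcp_pos: [0.5368, 0.1659, 0.1608]
orientation: [-0.001, -0.186, 0.982, 0.0]
wrist_force: [0.3, 0.8, -0.3]
finger_gap: 0.0441
grip_force: 30.8
```

>>> carry_out(
  series=[
    {"delta_rot": [0, 0, 0], "travel": [-0.421, 0.936, 0], "fingers": 1},
    {"delta_rot": [0, 0, 0], "travel": [-0.421, 0.936, 0], "fingers": 1},
    {"delta_rot": [0, 0, 0], "travel": [-0.421, 0.936, 0], "fingers": 1},
    {"delta_rot": [0, 0, 0], "travel": [-0.421, 0.936, 0], "fingers": 1},
    {"delta_rot": [0, 0, 0], "travel": [-0.21, 0.468, 0], "fingers": 1},
  ],
)

```text
clock: 48.85
tcp_pos: [0.4893, 0.271, 0.1609]
orientation: [-0.001, -0.187, 0.982, -0.0]
wrist_force: [-0.3, 0.2, -1.1]
finger_gap: 0.0446
grip_force: 30.8
```

>>> carry_out(
  series=[
    {"delta_rot": [0, 0, 0], "travel": [0, 0, 0], "fingers": 1},
    {"delta_rot": [0, 0, 0], "travel": [0, 0, 0], "fingers": 1},
    {"delta_rot": [0, 0, 0], "travel": [0, 0, 0], "fingers": 1},
  ],
)

```text
clock: 49.22
tcp_pos: [0.4916, 0.2686, 0.1613]
orientation: [0.0, -0.185, 0.983, -0.0]
wrist_force: [-0.4, -0.2, -0.7]
finger_gap: 0.0446
grip_force: 30.8
```

>>> carry_out(
  series=[
    {"delta_rot": [0, 0, 0], "travel": [0, 0, -0.6], "fingers": 1},
    {"delta_rot": [0, 0, 0], "travel": [0, 0, -0.6], "fingers": 1},
    {"delta_rot": [0, 0, 0], "travel": [0, 0, -0.4], "fingers": 1},
    {"delta_rot": [0, 0, 0], "travel": [0, 0, -0.14], "fingers": 1},
    {"delta_rot": [0, 0, 0], "travel": [0, 0, 0], "fingers": 1},
  ],
)

```text
clock: 49.85
tcp_pos: [0.4911, 0.2692, 0.1175]
orientation: [-0.0, -0.186, 0.983, 0.0]
wrist_force: [0.3, 0.2, 0.2]
finger_gap: 0.0445
grip_force: 30.8
```

>>> carry_out(
  series=[
    {"delta_rot": [0, 0, 0], "travel": [0, 0, -0.06], "fingers": 1},
    {"delta_rot": [0, 0, 0], "travel": [0, 0, 0], "fingers": 1},
  ],
)

```text
clock: 50.1
tcp_pos: [0.4915, 0.2694, 0.1167]
orientation: [0.0, -0.186, 0.983, 0.0]
wrist_force: [0.1, 0.4, -0.6]
finger_gap: 0.0443
grip_force: 30.8
```

>>> carry_out(
  series=[
    {"delta_rot": [0, 0, 0], "travel": [0, 0, -0.04], "fingers": 1},
    {"delta_rot": [0, 0, 0], "travel": [0, 0, 0], "fingers": 1},
  ],
)

```text
clock: 50.35
tcp_pos: [0.4913, 0.2693, 0.1154]
orientation: [0.0, -0.186, 0.983, 0.0]
wrist_force: [0.1, 0.6, -0.3]
finger_gap: 0.0448
grip_force: 30.8
```

>>> carry_out(
  series=[
    {"delta_rot": [0, 0, 0], "travel": [0, 0, -0.03], "fingers": 1},
    {"delta_rot": [0, 0, 0], "travel": [0, 0, 0], "fingers": 1},
  ],
)

```text
clock: 50.6
tcp_pos: [0.4912, 0.2692, 0.1145]
orientation: [-0.0, -0.186, 0.983, 0.0]
wrist_force: [0.4, -0.2, -0.7]
finger_gap: 0.0444
grip_force: 30.8
```

>>> carry_out(
  series=[
    {"delta_rot": [0, 0, 0], "travel": [0, 0, -0.03], "fingers": 1},
    {"delta_rot": [0, 0, 0], "travel": [0, 0, 0], "fingers": 1},
  ],
)

```text
clock: 50.85
tcp_pos: [0.4914, 0.2693, 0.1141]
orientation: [0.0, -0.186, 0.983, 0.0]
wrist_force: [-0.4, 0.2, 1.2]
finger_gap: 0.0446
grip_force: 30.9
```

>>> carry_out(
  series=[
    {"delta_rot": [0, 0, 0], "travel": [0, 0, -0.03], "fingers": 1},
    {"delta_rot": [0, 0, 0], "travel": [0, 0, 0], "fingers": 1},
  ],
)

```text
clock: 51.1
tcp_pos: [0.4917, 0.2695, 0.114]
orientation: [0.001, -0.186, 0.983, 0.0]
wrist_force: [-0.9, -1.0, 5.4]
finger_gap: 0.0447
grip_force: 31.0
```

Contact; release and withdraw.

>>> carry_out(
  series=[
    {"delta_rot": [0, 0, 0], "travel": [0, 0, 0.01], "fingers": -0.08},
    {"delta_rot": [0, 0, 0], "travel": [0, 0, 0], "fingers": -0.2},
    {"delta_rot": [0, 0, 0], "travel": [0, 0, 0], "fingers": -0.5},
    {"delta_rot": [0, 0, 0], "travel": [0, 0, 0], "fingers": -0.5},
    {"delta_rot": [0, 0, 0], "travel": [0, 0, 0.3], "fingers": -0.5},
  ],
)

```text
clock: 51.72
tcp_pos: [0.4907, 0.269, 0.1204]
orientation: [-0.001, -0.186, 0.983, -0.0]
wrist_force: [-0.1, -0.1, 0.6]
finger_gap: 0.0638
grip_force: 0.0
```

>>> carry_out(
  series=[
    {"delta_rot": [0, 0, 0], "travel": [0, 0, 0.7], "fingers": -0.5},
    {"delta_rot": [0, 0, 0], "travel": [0, 0, 1], "fingers": -0.5},
    {"delta_rot": [0, 0, 0], "travel": [0, 0, 1], "fingers": -0.5},
    {"delta_rot": [0, 0, 0], "travel": [-0.2, -0.9, 0.3], "fingers": -0.5},
    {"delta_rot": [0, 0, 0], "travel": [-0.2, -0.9, 0.3], "fingers": -0.5},
  ],
)

```text
clock: 52.35
tcp_pos: [0.4806, 0.223, 0.2035]
orientation: [-0.0, -0.186, 0.983, -0.0]
wrist_force: [0.5, 0.4, -0.1]
finger_gap: 0.064
grip_force: 0.0
```

>>> carry_out(
  series=[
    {"delta_rot": [0, 0, 0], "travel": [-0.2, -0.9, 0], "fingers": -0.5},
    {"delta_rot": [0, 0, 0], "travel": [-0.2, -0.9, 0], "fingers": -0.5},
    {"delta_rot": [0, 0, 0], "travel": [-0.2, -0.9, 0], "fingers": -0.5},
    {"delta_rot": [0, 0, 0], "travel": [-0.2, -0.9, 0], "fingers": -0.5},
    {"delta_rot": [0, 0, 0], "travel": [0, 0, 0], "fingers": -0.5},
  ],
)

```text
clock: 52.98
tcp_pos: [0.4601, 0.1324, 0.203]
orientation: [-0.001, -0.184, 0.983, -0.0]
wrist_force: [-1.0, 0.4, -0.2]
finger_gap: 0.0637
grip_force: 0.0
```

```bash
python3 - <<'E'
from rim import *
np.set_printoptions(precision=1,suppress=True)
d,c=white("scene",(430,130,600,345)); print(c)
for p in((.594,.309),(.4915,.269)): print(w2p(d,(*p,.086)),w2p(d,(*p,.150)))
a=white("scene",(300,220,350,270))[1]; print("salt",a)
E
```

```text
[([60, 39, 43, 51, 1388], [509.7, 192.9]), ([12, 73, 8, 22, 85], [445.6, 214.1]), ([86, 102, 49, 53, 1589], [539.2, 258.0]), ([51, 181, 13, 22, 154], [486.5, 322.5])]
[531.8 273.5] [547.2 249.3]
[503.7 210.7] [516. 184.]
salt [([15, 11, 21, 29, 409], [324.4, 246.7])]
```

Both cup blobs match upright cups in the wells, and the shaker is still at (324,247). I hand the job in.

```bash
python3 -c "
from workcell import env
print(env.hand_in())"
```

```text
the job is handed in; nothing more can be done
None
```

I laid up the stand in the required order and handed it in at about 53 s. Camera views and contact forces put the jars in the lower wells, the tray home on its posts, both white egg cups upright in the upper wells and the salt shaker where it was, but the hand-in returned no verdict.

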